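Swing the watch tray round to the working side and clamp it

TASK

The blue watch tray turns on a post through its corner, but the red blower, the oil bottle or the brown solvent bottle stands in its way: lift that one out and stand it upright on free bench. Then push the tray's far corner round a quarter turn, without the tray bumping any of the three, until its short side rests against the bumper at the other end of the fence, and then screw the black knob on the post clockwise until tight. Keep the watches in their compartments and leave all three standing upright on the bench.

Things in the scene. Friction and masses are not known exactly. Their poses are not given: they have to be found in the camera images.
- fence: Aluminium fence bar fixed to the bench, with a steel pivot post (12 mm thick, top at 90 mm). Origin on the post's axis at bench level. Bar from x = -105 to +135 mm, front face y = -22.5 mm, 16 mm thick, 28 mm high; the tray swings on its +y side. Rubber bumpers stand out of the front face to y = -19.5 mm at x = +108 mm (parked end) and x = -82 mm (working end).
- tray: Blue tray, 150 x 115 mm, 0.4 to 0.7 kg, walls 4 mm thick from 6 to 34 mm above the bench. Origin on the post's axis (through its corner boss, radius 20, top 40 mm) at bench level. Outer faces at its x = -20, +130 and y = -20, +95 mm. Parked, its yaw is 0 to 0.15 rad over the fence's; in the working position it is a quarter turn counter-clockwise (from above) from the fence, face x = -20 on the working bumper.
- tray_corner (a point): The tray's outer corner farthest from the post (161 mm from it), at x = 130, y = 95 mm in the tray's axes, 20 mm above the bench. The tray slides on the bench; a push of a few newtons here moves it.
- clamp_knob (a joint): Turn of the black knob in rad, growing clockwise seen from above (tightening). 0 to 0.6 at the start (slack); at about 2.7 rad its sprung washer meets the tray's boss and begins to clamp the tray; at 4.6 rad it stops dead: tight. It sinks 4 mm a turn, needs about 0.1 N m and stays where it is left.
- knob_grip (a point): Point on the knob's (and post's) axis at mid gripping height. The knob is round, 48 mm in diameter, knurled from 60 to 82 mm above the bench at the start; the post's end stands 6 mm above its top. Grasped from above on any yaw, nothing within 55 mm of its axis is higher than 55 mm.
- tray_watch_1: Steel watch case with black dial, 52 x 48 x 18 mm, lying loose in the tray's compartment nearer the long side y = -20 mm, on the tray's floor 10 mm above the bench. Origin at the centre of its underside.
- tray_watch_2: The same, in the compartment nearer the long side y = +95 mm.
- blower: Red rubber dust blower, standing: bulb 55 mm in diameter to 64 mm height, black nozzle 15 mm in diameter from 64 to 101 mm, firm enough to lift it by. 0.07 kg. Origin at the centre of its underside.
- oil_bottle: Cream-coloured dropper bottle, standing: body 30 mm in diameter to 64 mm height, thin dropper tip above to 95 mm. 0.06 kg. Origin at the centre of its underside.
- solvent_bottle: Brown glass bottle with a paper band and a black screw cap (fixed), standing: straight body 44 mm in diameter to 51 mm height, shoulder and neck above, cap 22 mm in diameter from 74 to 90 mm. 0.14 kg. Origin at the centre of its underside.

How it is judged:
By the outcome, as a careful person would: the job done as asked, in the order asked, and still so for the second after the job is handed in, with the robot touching nothing.
It also fails if it takes over 72 s, if anything falls off the work surface, if the arm or the gripper's body presses on something with over 40 N, if the wrist force passes 120 N, or if a joint passes its speed limit or range.

ROBOT

A 6-joint arm with a two-finger parallel gripper is mounted at the origin on a cart in front of the work surface, level with it; the furniture and walls round the work are solid. World frame = base frame: x ahead of the robot, y to its left, z up, the work surface at z = 0. Lengths are in mm, angles in rad, forces in N, time in s.
With the tool pointing down it reaches from about 350 to 875 mm from the base axis. Payload 4.2 kg.
Tool frame: the origin (TCP) lies at the very end of the fingers, on their centre line; the grasp point (between the pads) lies 19 mm behind it (arm.grasp_offset is the distance from the TCP to the grasp point, in mm); z points along the fingers, y is the direction in which the jaws open and shut (so a half turn about z gives the same grasp; the last joint's range is limited). The gripper opens to 85 mm and grips with 20 to 120 N. Pads are 22 mm wide; open, the fingers measure 114 mm over their backs; the gripper's body (76 mm by 85 mm) begins 54 mm behind the grasp point. The pads swing forward as they close: fully open they stand 13 mm farther back than shut.
Start: joints at [1.474, 0.385, 0.008, 0, -1.194, -0.259], TCP at [217.68, 585.845, 198.012] pointing down, gripper open.
Joint ranges: [-3.14, 3.14], [-1.21, 2.06], [-1.07, 1.41], [-3.16, 2.05], [-2.99, -0.16], [-3.1, 3.1]. Speed limits (rad/s): [2.79, 2.79, 3.14, 3.14, 3.14, 3.14].

INTERFACE

Orientations are given as a unit quaternion [x, y, z, w].
In Python, from bench import arm gives the robot as it stands.
- The arm moves only by the tool arm_command, never from a script. Its argument "commands" is one flat list of numbers, 4 for each row, row after row: the shift along the tool's x, y, z in m, then the turn about the tool's z in degrees. In form: [tx, ty, tz, roll, tx, ty, tz, roll, ...]. A call has exactly 5 rows; each row shifts and turns the pose as measured when the row begins, along the tool's axes as they then stand; what a row does not reach is not made up. A row lasts 1/10 s, in which the tool goes at most 50 mm and 8.59 degrees, less where a joint would pass 70% of its speed; a pose out of reach is approached as far as the arm can. A call with a gripper value outside its range is refused whole. "jaw" is the opening, from 0 (shut) to 1 (fully open), set as the call begins (left out, the last holds). The fingers move at their own pace and stop on an object; the grip force is fixed at half the most. Time passes only in rows, so rows that do not move let the fingers close, or fill a call up. It gives the time, the measured TCP pose, the force and the opening at its end, in the units of the state.
- arm.read_state(): the state, without advancing time (a new reading comes with each control period).
- arm.get_image(name): name is "side" or "top"; returns the picture (480x640x3 uint8, red, green, blue); there is no depth.
- arm.camera_info(name): a dict with "camera_matrix" (3x3 intrinsics, pixels), "world_from_camera" (4x4, takes a point from camera to world coordinates). Camera axes: x right, y down, z forward; pixel columns grow to the right and rows downward; lengths in mm; the calibration is good to about 2 mm. A picture is of the moment at which its call begins. camera_info takes no time and is no camera call.
- arm.job_done(): hands the job in, once; it reports no verdict.
Trained networks look in the newest picture that a camera, given by its name, has taken for a name from the list of things; names that differ only in an ending like _2 or _b are one class to them, and where a whole thing is asked for, a point or a joint stands for the part that bears it (a point fixed in the world has none). Each returns a list of dicts, best first, with "confidence" (0 to 1); they miss things now and then, are a little off and sometimes report something else, mostly with a low value. They report only what shows in the picture. A call takes as long as a camera call.
- arm.regions_of(camera, target): "mask" (480x640 bool, what is visible of it).
- arm.place_of(camera, target): "centre" ([x, y, z] in mm, in the coordinates of the camera as it stood for that picture, good to about 4 mm: a listed point, or the origin of a listed thing).
The state is a dict: "clock": time; "joints": joint angles; "joint_vel": joint speeds; "joint_efforts": joint torques, N m; "position": TCP position; "ee_rot": TCP orientation; "contact_force": force on the tool from outside, world axes, zero at the start; "wrist_torque": the same for the moment, N m; "gripper_width": finger opening in mm.
Only numpy, scipy, OpenCV 4.12 (cv2) and the standard library are available. Lean on these libraries where they do the work, as an engineer would, in place of code of your own. Each camera call takes 0.05 s, during which the arm holds its last target.

## Working session

There is one attempt and no reset: what is moved stays moved. The work goes in short steps, Python scripts to look and compute and a tool call to move; the robot and the scene stay as the last step left them, time stands still between calls to the robot, and variables do not carry over. Pictures are saved under pics/ and viewed, and the job is handed in when it is done.

Besides the shell and the picture viewer there is one more tool, called by a JSON object that holds its "fn" and its "kwargs". arm_command: Moves the arm, as the interface text tells. Its arguments: {"type":"object","properties":{"commands":{"type":"array"},"jaw":{"type":"number"}},"required":["commands"]}

```bash
ls; mkdir -p pics; cat > h.py <<'E'
import numpy as np, cv2
from bench import arm
def snap(n,f):
    im=arm.get_image(n); cv2.imwrite('pics/'+f,im[:,:,::-1]); return im
def w(cam,p):
    T=np.array(arm.camera_info(cam)['world_from_camera']); return (T@np.r_[p,1])[:3]
def pix(cam,p):
    i=arm.camera_info(cam);T=np.linalg.inv(np.array(i['world_from_camera']));q=np.array(i['camera_matrix'])@(T@np.r_[p,1])[:3];return q[:2]/q[2]
def ray(cam,u,v,z):
    i=arm.camera_info(cam);T=np.array(i['world_from_camera']);d=T[:3,:3]@np.linalg.inv(np.array(i['camera_matrix']))@[u,v,1];o=T[:3,3];return o+d*(z-o[2])/d[2]
E
python3 - <<'E'
from h import *
np.set_printoptions(precision=1,suppress=True)
s=arm.read_state();print(s)
for c in ['top','side']:
    snap(c,c+'0.png');i=arm.camera_info(c);print(c,np.array(i['world_from_camera']))
    for t in ['fence','tray','tray_corner','knob_grip','tray_watch_1','blower','oil_bottle','solvent_bottle']:
        for r in arm.place_of(c,t)[:2]: print(c,t,round(r['confidence'],2),w(c,r['centre']))
E
```

```text
pics
{'clock': 0.0, 'joints': array([ 1.5,  0.4,  0. , -0. , -1.2, -0.3]), 'joint_vel': array([-0.,  0.,  0.,  0., -0.,  0.]), 'joint_efforts': array([ -0. , -39.2,  18.8,   4.2,  -0. ,  -0. ]), 'position': array([217.4, 585.3, 196.9]), 'ee_rot': array([ 1. , -0.2, -0. ,  0. ]), 'contact_force': array([ 0.3,  0.1, -0.6]), 'wrist_torque': array([ 0., -0., -0.]), 'gripper_width': 85.59536722154472}
top [[  -0.    -1.     0.2  375.3]
 [  -1.    -0.    -0.   -78.2]
 [   0.    -0.2   -1.  1089.4]
 [   0.     0.     0.     1. ]]
top fence 0.56 [583.1 -75.2  -0.1]
top tray 0.73 [583.  -72.8   5.2]
top tray 0.44 [583.8 -72.5  75. ]
top tray_corner 0.73 [577.1  87.2  17.2]
top tray_corner 0.49 [585.6 -75.4  76.3]
top knob_grip 0.67 [580.5 -74.1  75.5]
top tray_watch_1 0.92 [581.7  39.2  11.4]
top tray_watch_1 0.6 [625.2  -0.4  11. ]
top blower 0.57 [ 565.7 -275.     2.8]
top oil_bottle 0.72 [455.9 -83.   -3.2]
top oil_bottle 0.67 [626.5  -1.1  10.8]
top solvent_bottle 0.91 [ 455.6 -231.8    0.3]
side [[ -1.   -0.1   0.2 334.3]
 [ -0.2   0.4  -0.9 768.1]
 [  0.   -0.9  -0.5 542.1]
 [  0.    0.    0.    1. ]]
side tray 0.93 [585.2 -75.2  -0.9]
side tray_corner 0.97 [581.2  84.1  21.8]
side knob_grip 0.96 [586.9 -75.   71.5]
side knob_grip 0.34 [625.3  -0.8  14. ]
side tray_watch_1 0.73 [622.4  -0.2  11.3]
side tray_watch_1 0.6 [581.7  39.1  12.7]
side blower 0.71 [ 566.1 -276.8   -4.3]
side oil_bottle 0.88 [464.9 -89.1   0.7]
side solvent_bottle 0.96 [ 449.  -230.3    1.2]
```

View pics/top0.png

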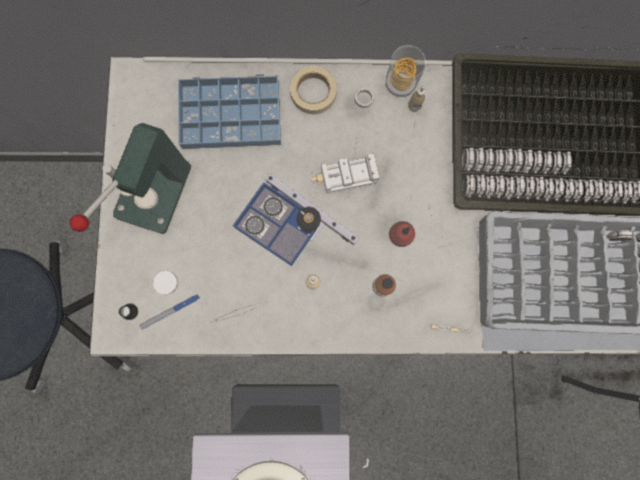

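View pics/side0.png

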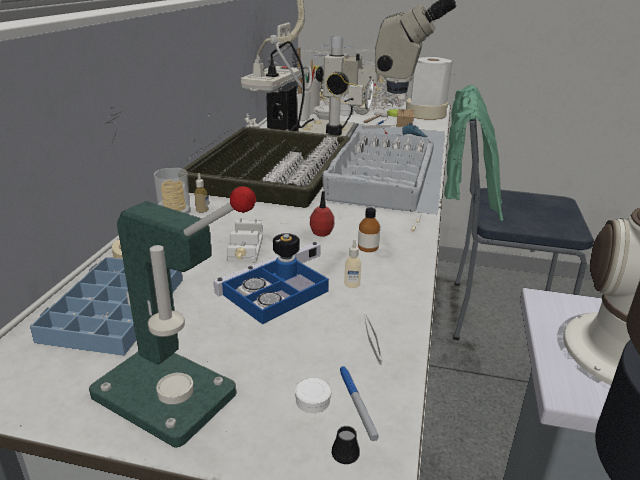

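The top view shows the tray at px (280,225) with its post at (308,220). The oil bottle at (313,282) is below it, inside the corner's 161 mm sweep. The solvent bottle (384,285) and blower (402,234) are about 200 mm from the post, so the oil bottle is the one in the way. I'll refine the positions.

```bash
cat >> h.py <<'E'
from scipy.optimize import minimize
def sil(cam,segs,xy):
    m=np.zeros((480,640),np.uint8)
    a=np.linspace(0,2*np.pi,24,endpoint=False)
    for (d,z0,z1) in segs:
        P=[pix(cam,[xy[0]+d/2*np.cos(t),xy[1]+d/2*np.sin(t),z]) for z in (z0,z1) for t in a]
        h=cv2.convexHull(np.array(P,np.float32))
        cv2.fillConvexPoly(m,np.round(h*16).astype(np.int32),1,shift=4)
    return m
MOD={'oil_bottle':[(30,0,64),(8,64,95)],'blower':[(55,5,60),(15,60,101)],'solvent_bottle':[(44,0,51),(24,51,90)],'knob_grip':[(48,60,82),(12,82,90)]}
def fit(name,xy0,cams=('top','side'),ms=None):
    out={}
    M={}
    for c in cams:
        r=arm.regions_of(c,name)
        r=[q for q in r if q['confidence']>0.3]
        if r:
            # choose region nearest expectation
            p=pix(c,[*xy0,50]); k=min(r,key=lambda q:np.hypot(*(np.array(np.nonzero(q['mask'])[::-1]).mean(1)-p)))
            M[c]=k['mask'].astype(np.uint8); out[c]=(k['confidence'],int(k['mask'].sum()))
    def iou(c,xy):
        s=sil(c,MOD[name],xy);return (s&M[c]).sum()/max(1,(s|M[c]).sum())
    res={}
    for cs in [[c] for c in M]+[list(M)]:
        r=minimize(lambda x:-sum(iou(c,x) for c in cs),xy0,method='Nelder-Mead',options=dict(initial_simplex=[xy0,np.add(xy0,[6,0]),np.add(xy0,[0,6])],maxiter=60))
        res['+'.join(cs)]=(r.x.round(1),[round(iou(c,r.x),2) for c in cs])
    print(name,out,res)
    return M
E
python3 - <<'E'
from h import *
np.set_printoptions(precision=3,suppress=True)
arm.get_image('top');arm.get_image('side')
for n,x in [('oil_bottle',[460,-86]),('knob_grip',[584,-75]),('blower',[566,-276]),('solvent_bottle',[452,-231])]: fit(n,x)
from scipy.spatial.transform import Rotation as R
s=arm.read_state();print(R.from_quat(s['ee_rot']).as_matrix(),s['clock'],s['joints'])
for c in ['top','side']:
    im=cv2.imread(f'pics/{c}0.png')
    x0,y0=(215,165) if c=='top' else (200,200)
    cv2.imwrite(f'pics/{c}0z.png',cv2.resize(im[y0:y0+145,x0:x0+190],None,fx=4,fy=4,interpolation=cv2.INTER_CUBIC))
E
```

```text
Traceback (most recent call last):
  File "h.py", line 35, in fit
    r=minimize(lambda x:-sum(iou(c,x) for c in cs),xy0,method='Nelder-Mead',options=dict(initial_simplex=[xy0,np.add(xy0,[6,0]),np.add(xy0,[0,6])],maxiter=60))
  File "h.py", line 35, in <lambda>
    r=minimize(lambda x:-sum(iou(c,x) for c in cs),xy0,method='Nelder-Mead',options=dict(initial_simplex=[xy0,np.add(xy0,[6,0]),np.add(xy0,[0,6])],maxiter=60))
                         ~~~^^^^^^^^^^^^^^^^^^^^^^
  File "h.py", line 35, in <genexpr>
    r=minimize(lambda x:-sum(iou(c,x) for c in cs),xy0,method='Nelder-Mead',options=dict(initial_simplex=[xy0,np.add(xy0,[6,0]),np.add(xy0,[0,6])],maxiter=60))
                             ~~~^^^^^
  File "h.py", line 32, in iou
    s=sil(c,MOD[name],xy);return (s&M[c]).sum()/max(1,(s|M[c]).sum())
  File "h.py", line 16, in sil
    P=[pix(cam,[xy[0]+d/2*np.cos(t),xy[1]+d/2*np.sin(t),z]) for z in (z0,z1) for t in a]
       ~~~^^^^^^^^^^^^^^^^^^^^^^^^^^^^^^^^^^^^^^^^^^^^^^^^^
  File "h.py", line 8, in pix
    i=arm.camera_info(cam);T=np.linalg.inv(np.array(i['world_from_camera']));q=np.array(i['camera_matrix'])@(T@np.r_[p,1])[:3];return q[:2]/q[2]
ValueError: time passes only in moves, steps and waits
```

Too many camera_info calls; I'll cache them.

```bash
python3 - <<'E'
s=open('h.py').read()
s=s.replace("def snap","CI={c:{k:np.array(v) for k,v in arm.camera_info(c).items()} for c in ('top','side')}\ndef snap",1).replace("arm.camera_info(cam)","CI[cam]")
open('h.py','w').write(s)
E
python3 - <<'E'
from h import *
np.set_printoptions(precision=3,suppress=True)
print(arm.read_state()['clock'])
arm.get_image('top');arm.get_image('side')
for n,x in [('oil_bottle',[460,-86]),('knob_grip',[584,-75]),('blower',[566,-276]),('solvent_bottle',[452,-231])]: fit(n,x)
from scipy.spatial.transform import Rotation as R
s=arm.read_state();print(R.from_quat(s['ee_rot']).as_matrix(),s['clock'],s['joints'])
for c in ['top','side']:
    im=cv2.imread(f'pics/{c}0.png')
    x0,y0=(215,165) if c=='top' else (200,200)
    cv2.imwrite(f'pics/{c}0z.png',cv2.resize(im[y0:y0+145,x0:x0+190],None,fx=4,fy=4,interpolation=cv2.INTER_CUBIC))
E
```

```text
1.1
oil_bottle {'top': (0.64, 188), 'side': (0.58, 509)} {'top': (array([460.9, -84.8]), [np.float64(0.86)]), 'side': (array([462.4, -91.2]), [np.float64(0.73)]), 'top+side': (array([461. , -84.8]), [np.float64(0.86), np.float64(0.71)])}
knob_grip {'top': (0.57, 455), 'side': (0.78, 505)} {'top': (array([585.2, -74.4]), [np.float64(0.9)]), 'side': (array([585.6, -76.4]), [np.float64(0.9)]), 'top+side': (array([585.4, -75.2]), [np.float64(0.89), np.float64(0.88)])}
blower {'top': (0.63, 553), 'side': (0.67, 626)} {'top': (array([ 557.9, -269.3]), [np.float64(0.77)]), 'side': (array([ 562.1, -277.1]), [np.float64(0.67)]), 'top+side': (array([ 561.5, -273.5]), [np.float64(0.77), np.float64(0.66)])}
solvent_bottle {'top': (0.56, 394), 'side': (0.81, 788)} {'top': (array([ 455.2, -232.3]), [np.float64(0.87)]), 'side': (array([ 454.5, -242.9]), [np.float64(0.93)]), 'top+side': (array([ 453.6, -233.1]), [np.float64(0.86), np.float64(0.87)])}
[[ 0.937 -0.348  0.   ]
 [-0.348 -0.937 -0.   ]
 [ 0.     0.    -1.   ]] 1.6 [ 1.474  0.385  0.008  0.    -1.194 -0.259]
```

View pics/top0z.png

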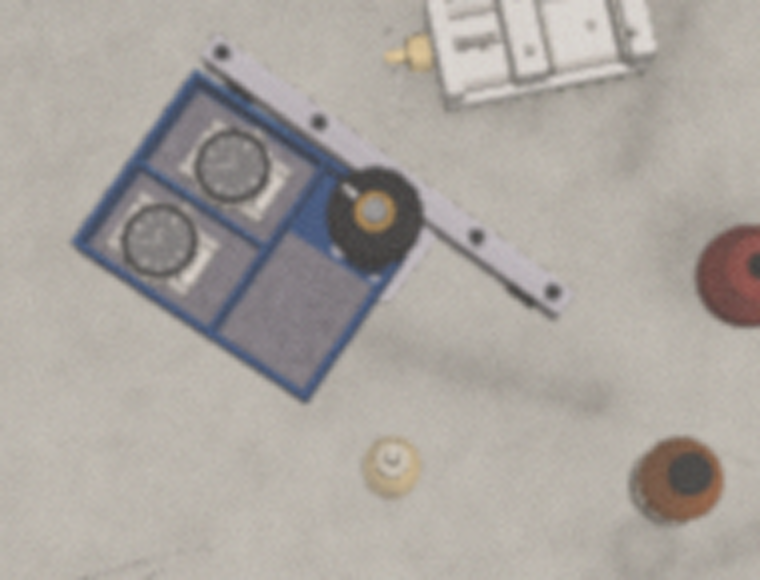

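View pics/side0z.png

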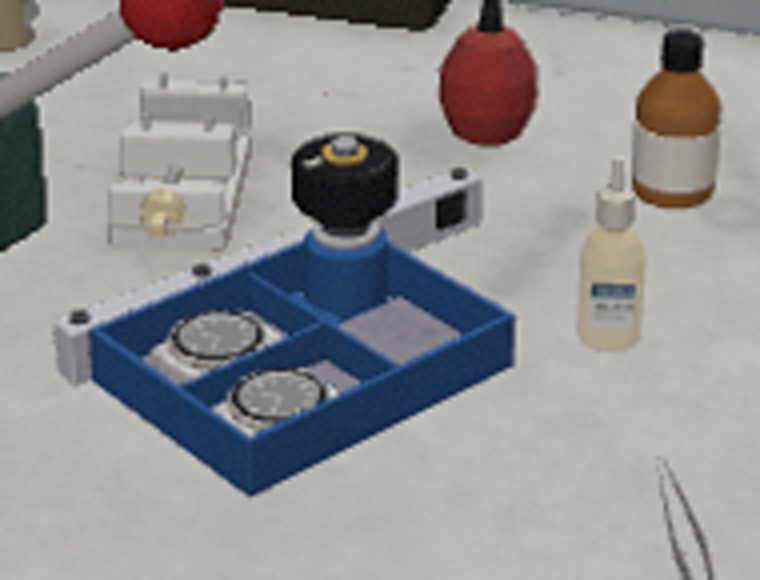

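```bash
cat >> h.py <<'E'
from scipy.spatial.transform import Rotation as R
def plan(tgt,jawdeg=None,n=5):
    """rows to world tgt; jawdeg=world angle of tool y (mod 180)"""
    s=arm.read_state();Rm=R.from_quat(s['ee_rot']).as_matrix();p=s['position']
    cur=np.degrees(np.arctan2(Rm[1,1],Rm[0,1]))
    dy=0 if jawdeg is None else (jawdeg-cur+90)%180-90
    d=(np.array(tgt)-p)/n/1000
    rows=[]
    for k in range(n):
        Rk=R.from_euler('z',dy*k/n,degrees=True).as_matrix()@Rm
        rows.append(np.r_[Rk.T@d,-dy/n])
    print('t',round(s['clock'],2),'p',p.round(1),'jaw',round(cur,1),'j6',round(s['joints'][5],2),'F',s['contact_force'].round(1))
    for i,r in enumerate(rows):
        print(*[f'{v:.4f}' for v in r[:3]],f'{r[3]:.2f}',sep=', ', end=',\n' if i%5<4 else '\n--\n')
E
python3 - <<'E'
from h import *
plan([461,-86,150],325,20)
for p in [(270.5,177.5),(294.7,195.2),(334.2,224.2),(353.3,238)]: print(ray('top',*p,28).round(1))
a=ray('top',270.5,177.5,28);b=ray('top',353.3,238,28);d=a-b;print(np.degrees(np.arctan2(d[1],d[0])))
# tray outer top corners z=34
q=[ray('top',215+u/4,165+v/4,34) for u,v in [(195,75),(76,242),(306,400)]]
print(np.round(q,1)); d=q[1]-q[2];print(np.degrees(np.arctan2(d[1],d[0])),np.hypot(*d[:2]));d=q[1]-q[0];print(np.degrees(np.arctan2(d[1],d[0])),np.hypot(*d[:2]))
E
```

```text
t 1.6 p [217.7 585.8 198. ] jaw -110.4 j6 -0.26 F [ 0.5 -0.5  0.3]
0.0231, 0.0273, 0.0024, -3.77,
0.0213, 0.0287, 0.0024, -3.77,
0.0193, 0.0300, 0.0024, -3.77,
0.0173, 0.0313, 0.0024, -3.77,
0.0152, 0.0323, 0.0024, -3.77
--
0.0131, 0.0333, 0.0024, -3.77,
0.0108, 0.0340, 0.0024, -3.77,
0.0086, 0.0347, 0.0024, -3.77,
0.0063, 0.0352, 0.0024, -3.77,
0.0040, 0.0355, 0.0024, -3.77
--
0.0016, 0.0357, 0.0024, -3.77,
-0.0007, 0.0357, 0.0024, -3.77,
-0.0031, 0.0356, 0.0024, -3.77,
-0.0054, 0.0353, 0.0024, -3.77,
-0.0077, 0.0349, 0.0024, -3.77
--
-0.0100, 0.0343, 0.0024, -3.77,
-0.0122, 0.0336, 0.0024, -3.77,
-0.0144, 0.0327, 0.0024, -3.77,
-0.0165, 0.0317, 0.0024, -3.77,
-0.0186, 0.0305, 0.0024, -3.77
--
[685.   7.  28.]
[646.  -45.4  28. ]
[ 582.9 -130.1   28. ]
[ 553.2 -170.6   28. ]
53.42807258322821
[[669.3  20.7  34. ]
 [578.1  81.7  34. ]
 [494.6 -40.1  34. ]]
55.57430616023348 147.73362174243564
146.22586118215324 109.73227620232905
```

{"fn": "arm_command", "kwargs": {"commands": [0.023, 0.027, 0.0024, -3.8, 0.021, 0.029, 0.0024, -3.8, 0.019, 0.03, 0.0024, -3.8, 0.017, 0.031, 0.0024, -3.8, 0.015, 0.032, 0.0024, -3.8], "jaw": 0.7}}

```text
clock: 2.1
position: [279.0, 417.8, 184.4]
ee_rot: [1.0, -0.003, 0.001, -0.001]
contact_force: [0.1, -0.2, -0.4]
gripper_width: 60.0
```

{"fn": "arm_command", "kwargs": {"commands": [0.013, 0.033, 0.0024, -3.8, 0.011, 0.034, 0.0024, -3.8, 0.0086, 0.0347, 0.0024, -3.8, 0.0063, 0.0352, 0.0024, -3.8, 0.004, 0.0355, 0.0024, -3.8]}}

```text
clock: 2.6
position: [346.5, 245.2, 173.1]
ee_rot: [0.985, 0.171, 0.002, -0.002]
contact_force: [-0.5, -0.1, -0.7]
gripper_width: 60.1
```

{"fn": "arm_command", "kwargs": {"commands": [0.0016, 0.0357, 0.0024, -3.8, -0.0007, 0.0357, 0.0024, -3.8, -0.0031, 0.0356, 0.0024, -3.8, -0.0054, 0.0353, 0.0024, -3.8, -0.0077, 0.0349, 0.0024, -3.8]}}

```text
clock: 3.1
position: [417.5, 73.8, 162.1]
ee_rot: [0.941, 0.339, 0.005, -0.002]
contact_force: [0.8, 0.8, 0.7]
gripper_width: 59.9
```

```bash
python3 - <<'E'
from h import *
plan([461,-86,140],325,10)
E
```

```text
t 3.1 p [417.5  73.8 162.1] jaw -50.4 j6 1.7 F [0.8 0.8 0.7]
-0.0069, 0.0151, 0.0021, -1.54,
-0.0073, 0.0149, 0.0021, -1.54,
-0.0077, 0.0147, 0.0021, -1.54,
-0.0081, 0.0145, 0.0021, -1.54,
-0.0084, 0.0143, 0.0021, -1.54
--
-0.0088, 0.0140, 0.0021, -1.54,
-0.0092, 0.0138, 0.0021, -1.54,
-0.0096, 0.0135, 0.0021, -1.54,
-0.0099, 0.0133, 0.0021, -1.54,
-0.0103, 0.0130, 0.0021, -1.54
--
```

{"fn": "arm_command", "kwargs": {"commands": [-0.0069, 0.0151, 0.0021, -1.5, -0.0073, 0.0149, 0.0021, -1.5, -0.0077, 0.0147, 0.0021, -1.5, -0.0081, 0.0145, 0.0021, -1.5, -0.0084, 0.0143, 0.0021, -1.5]}}

```text
clock: 3.6
position: [441.0, -12.2, 151.9]
ee_rot: [0.916, 0.4, 0.007, -0.002]
contact_force: [0.2, 0.2, -0.1]
gripper_width: 60.1
```

{"fn": "arm_command", "kwargs": {"commands": [-0.0088, 0.014, 0.0021, -1.5, -0.0092, 0.0138, 0.0021, -1.5, -0.0096, 0.0135, 0.0021, -1.5, -0.0099, 0.0133, 0.0021, -1.5, -0.0103, 0.013, 0.0021, -1.5]}}

```text
clock: 4.1
position: [464.0, -95.7, 141.7]
ee_rot: [0.887, 0.462, 0.008, -0.001]
contact_force: [-0.6, -0.4, 1.0]
gripper_width: 59.4
```

```bash
python3 - <<'E'
from h import *
plan([461,-86,30],None,5)
E
```

```text
t 4.1 p [464.  -95.7 141.7] jaw -35.0 j6 2.4 F [-0.6 -0.4  1. ]
0.0009, -0.0017, 0.0223, 0.00,
0.0009, -0.0017, 0.0223, 0.00,
0.0009, -0.0017, 0.0223, 0.00,
0.0009, -0.0017, 0.0223, 0.00,
0.0009, -0.0017, 0.0223, 0.00
--
```

{"fn": "arm_command", "kwargs": {"commands": [0.0023, -0.0043, 0.005, 0, 0.0022, -0.0042, 0.005, 0, 0, 0, 0.01, 0, 0, 0, 0.01, 0, 0, 0, 0.002, 0]}}

```text
clock: 4.6
position: [459.4, -86.3, 107.3]
ee_rot: [0.887, 0.461, 0.009, -0.001]
contact_force: [0.3, -0.8, -0.3]
gripper_width: 59.5
```

```bash
python3 - <<'E'
from h import *
plan([461,-86,30],None,5)
snap('side','s1.png'); snap('top','t1.png')
im=cv2.imread('pics/s1.png')[180:340,240:480];cv2.imwrite('pics/s1z.png',cv2.resize(im,None,fx=3,fy=3))
E
```

```text
t 4.6 p [459.4 -86.3 107.3] jaw -35.1 j6 2.38 F [ 0.3 -0.8 -0.3]
-0.0000, 0.0001, 0.0155, 0.00,
-0.0000, 0.0001, 0.0155, 0.00,
-0.0000, 0.0001, 0.0155, 0.00,
-0.0000, 0.0001, 0.0155, 0.00,
-0.0000, 0.0001, 0.0155, 0.00
--
```

View pics/s1z.png

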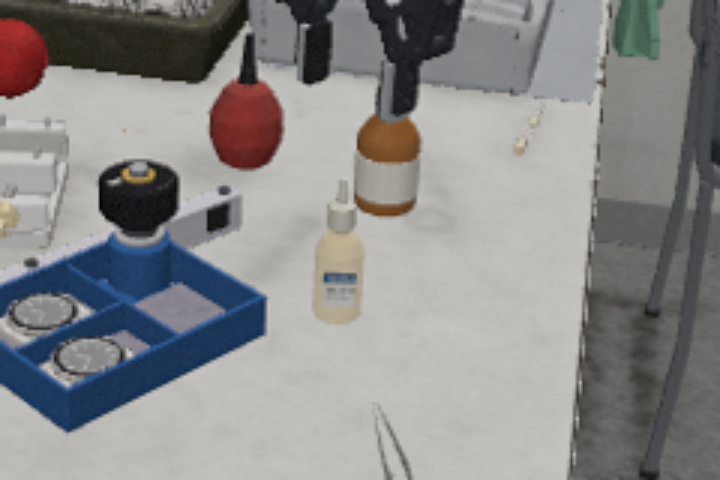

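```bash
python3 - <<'E'
from h import *
print((pix('side',[459.4,-86.3,107.3])-[240,180])*3,(pix('side',[459.4,-86.3,112])-[240,180])*3,(pix('side',[461,-86,95])-[240,180])*3)
im=cv2.imread('pics/t1.png')[200:340,240:420];cv2.imwrite('pics/t1z.png',cv2.resize(im,None,fx=4,fy=4))
E
```

```text
[346.7834196  159.28827385] [347.19658525 152.21557176] [342.98415934 177.53965862]
```

View pics/t1z.png

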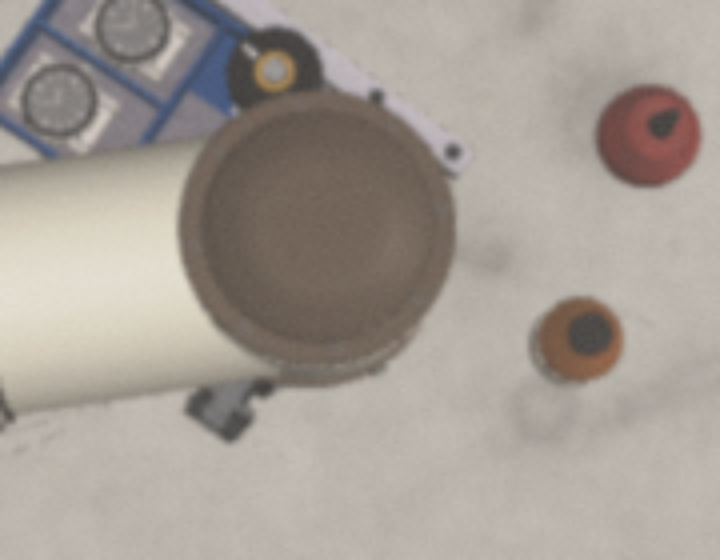

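```bash
python3 - <<'E'
from h import *
snap('side','s2.png')
s=arm.read_state();print(s['clock'],s['position'],s['gripper_width'],s['joints'])
im=cv2.imread('pics/s2.png')[100:340,240:480];cv2.imwrite('pics/s2z.png',cv2.resize(im,None,fx=2.5,fy=2.5))
E
```

```text
4.75 [460.58736745 -86.51288895 108.67134379] 59.87425710797348 [ 0.15739034  0.20461325 -0.49947421 -0.00868509 -0.8487371   2.37746722]
```

View pics/s2z.png

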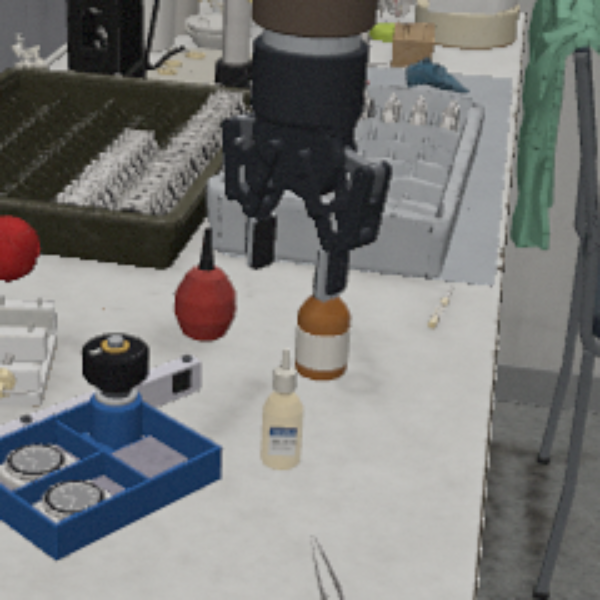

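```bash
python3 - <<'E'
from h import *
for z in (100,130,150,180,200): print(z,pix('top',[424,-60,z]).round(1),pix('side',[424,-60,z]).round(1))
for z in (107,115,120,150,200,250,300,350): print(z,pix('top',[460.5,-86.5,z]).round(1),pix('side',[460.5,-86.5,z]).round(1))
im=cv2.imread('pics/t1.png');cv2.imwrite('pics/t1f.png',im)
E
```

```text
100 [300.3 297.4] [372.9 246. ]
130 [300.  296.6] [374.1 230.5]
150 [299.8 296. ] [374.9 219.9]
180 [299.4 295.2] [376.1 203.6]
200 [299.2 294.5] [377.  192.5]
107 [314.  278.3] [355.  233.1]
115 [314.  277.9] [355.2 229.1]
120 [314.  277.7] [355.4 226.6]
150 [314.2 276.3] [356.3 211.2]
200 [314.4 273.7] [357.8 184.4]
250 [314.7 270.8] [359.4 156.4]
300 [315.  267.6] [361.1 126.8]
350 [315.4 263.9] [362.9  95.7]
```

View pics/t1f.png

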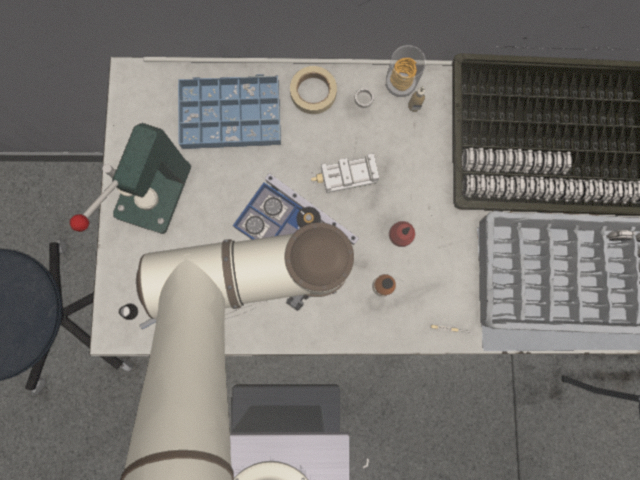

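View pics/s2.png

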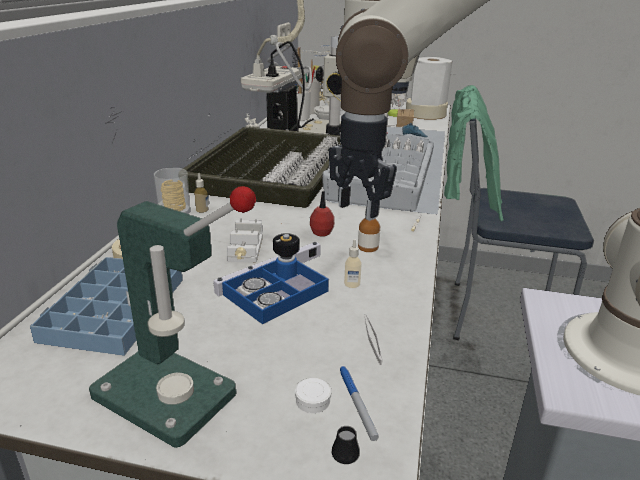

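The horizontal position agrees, but in the side picture the fingertips sit about 20 px higher (row 213 against the predicted 229) than the reported z implies. I'll descend part way and look again.

{"fn": "arm_command", "kwargs": {"commands": [0, 0, 0.01, 0, 0, 0, 0.01, 0, 0, 0, 0.01, 0, 0, 0, 0.008, 0, 0, 0, 0, 0]}}

```text
clock: 5.25
position: [461.7, -86.0, 67.7]
ee_rot: [0.887, 0.461, 0.01, -0.0]
contact_force: [-0.9, -0.6, -0.5]
gripper_width: 59.6
```

```bash
python3 - <<'E'
from h import *
snap('side','s3.png')
s=arm.read_state();p=s['position'];print(s['clock'],p,s['gripper_width'],s['contact_force'])
im=cv2.imread('pics/s3.png')
for z in (0,10,20,40):
  for q in (-34,34): print(z,q,((pix('side',[p[0]+.82*q,p[1]-.57*q,p[2]+z])-[300,180])*5).round(0))
cv2.imwrite('pics/s3z.png',cv2.resize(im[180:300,300:420],None,fx=5,fy=5,interpolation=cv2.INTER_CUBIC))
E
```

```text
5.3 [462.11978562 -86.00536536  68.22447587] 59.57233748254255 [-0.16307947 -0.19019025  0.26557475]
0 -34 [333. 396.]
0 34 [200. 327.]
10 -34 [334. 372.]
10 34 [201. 303.]
20 -34 [336. 347.]
20 34 [202. 279.]
40 -34 [340. 297.]
40 34 [204. 230.]
```

View pics/s3z.png

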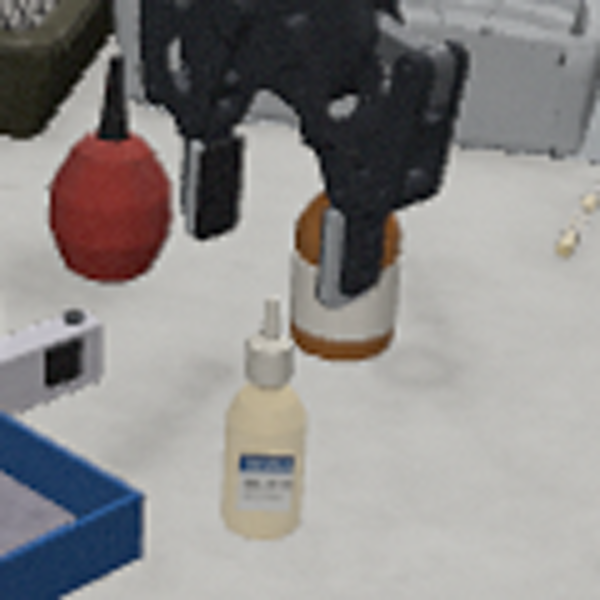

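```bash
python3 - <<'E'
from h import *
snap('top','t3.png')
im=cv2.imread('pics/t3.png')
cv2.imwrite('pics/t3z.png',cv2.resize(im[200:340,240:420],None,fx=4,fy=4,interpolation=cv2.INTER_CUBIC))
for r in arm.regions_of('side','oil_bottle')[:1]: print(r['confidence'],r['mask'].sum())
E
```

```text
0.9 591
```

View pics/t3z.png

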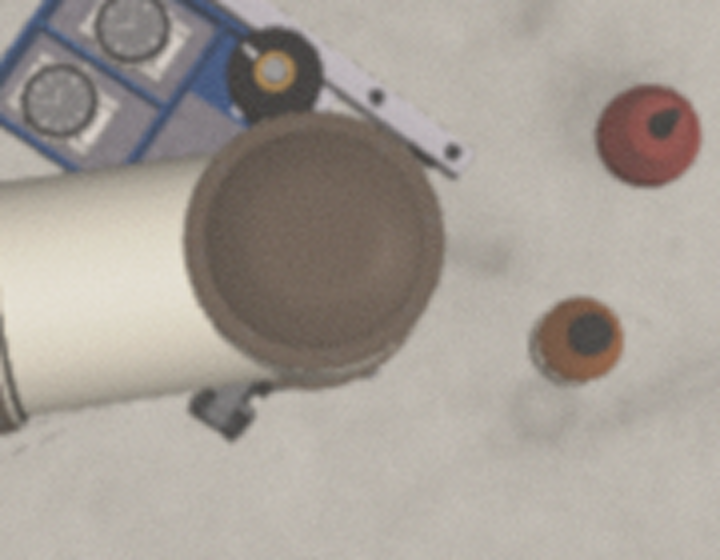

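{"fn": "arm_command", "kwargs": {"commands": [0, 0, 0.01, 0, 0, 0, 0.01, 0, 0, 0, 0.01, 0, 0, 0, 0.005, 0, 0, 0, 0, 0]}}

```text
clock: 5.9
position: [464.3, -85.5, 31.8]
ee_rot: [0.887, 0.461, 0.012, 0.001]
contact_force: [-0.4, 0.3, 0.5]
gripper_width: 59.7
```

```bash
python3 - <<'E'
from h import *
snap('side','s4.png')
s=arm.read_state();p=s['position'];print(s['clock'],p,s['gripper_width'],s['contact_force'],s['joints'])
im=cv2.imread('pics/s4.png')
for z in (0,10,20,40):
  for q in (-34,34): print(z,q,((pix('side',[p[0]+.82*q,p[1]-.57*q,p[2]+z])-[300,180])*5).round(0))
cv2.imwrite('pics/s4z.png',cv2.resize(im[180:300,300:420],None,fx=5,fy=5,interpolation=cv2.INTER_CUBIC))
E
```

```text
5.95 [464.48345281 -85.52658777  32.09245292] 59.84657657635496 [ 0.68470069 -0.21438313 -0.25109048] [ 0.15859154  0.32209986 -0.5858091  -0.01005411 -0.63869159  2.37898966]
0 -34 [320. 483.]
0 34 [190. 411.]
10 -34 [321. 459.]
10 34 [191. 388.]
20 -34 [323. 435.]
20 34 [192. 365.]
40 -34 [327. 387.]
40 34 [194. 317.]
```

View pics/s4z.png

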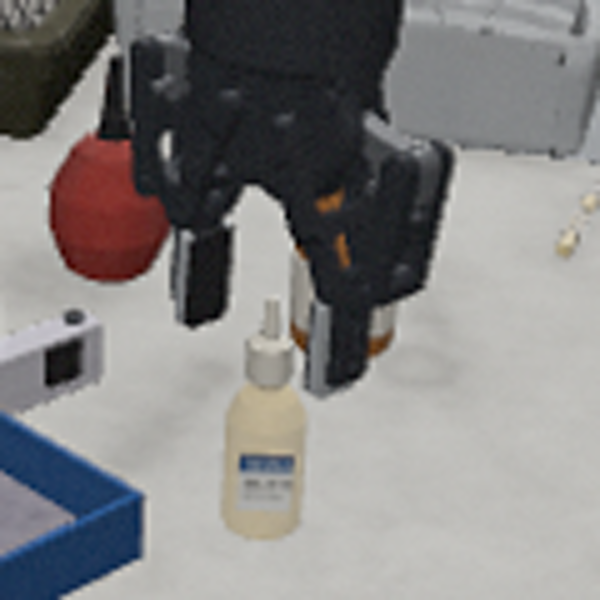

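The side image is consistent: the fingertips are at about z=70 while the state says 32, so there is roughly a +38 mm offset. The dropper bottle stands between the jaws but below them. I'll go down in small steps, watching force and picture.

{"fn": "arm_command", "kwargs": {"commands": [-0.0008, -0.0012, 0.004, 0, -0.0008, -0.0012, 0.004, 0, 0, 0, 0.004, 0, 0, 0, 0.004, 0, 0, 0, 0.002, 0]}}

```text
clock: 6.45
position: [462.7, -85.1, 13.5]
ee_rot: [0.887, 0.461, 0.014, 0.001]
contact_force: [0.3, -0.0, 0.1]
gripper_width: 59.7
```

```bash
python3 - <<'E'
from h import *
snap('side','s5.png')
s=arm.read_state();p=s['position'];print(s['clock'],p,s['gripper_width'],s['contact_force'],s['joint_efforts'])
im=cv2.imread('pics/s5.png')
cv2.imwrite('pics/s5z.png',cv2.resize(im[180:300,300:420],None,fx=5,fy=5,interpolation=cv2.INTER_CUBIC))
E
```

```text
6.5 [462.5793163  -85.17856913  13.2884692 ] 59.65364012970947 [-0.5483634  -0.52159942 -0.50257043] [ 5.09849831e-02 -3.08203268e+01  1.18323523e+01  2.63765641e+00
  8.57299659e-02  3.13803694e-04]
```

View pics/s5z.png

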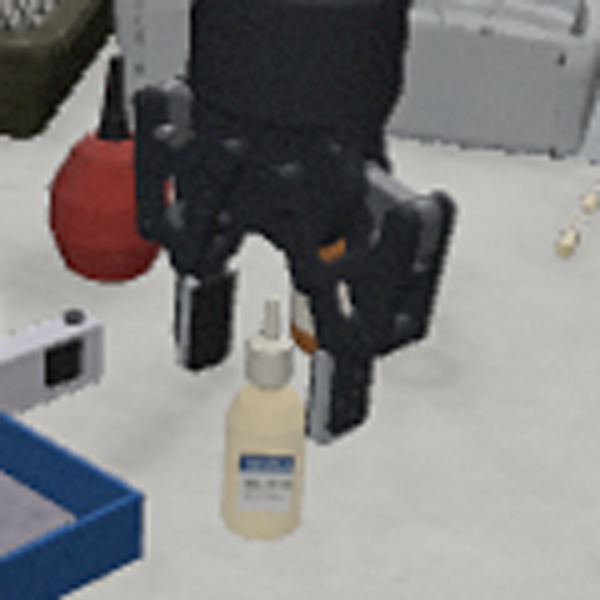

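{"fn": "arm_command", "kwargs": {"commands": [0, 0, 0.004, 0, 0, 0, 0.004, 0, 0, 0, 0.004, 0, 0, 0, 0.003, 0, 0, 0, 0, 0]}}

```text
clock: 7.0
position: [463.2, -85.0, -3.1]
ee_rot: [0.887, 0.461, 0.013, 0.001]
contact_force: [0.0, -1.0, -1.3]
gripper_width: 60.1
```

{"fn": "arm_command", "kwargs": {"commands": [0, 0, 0, 0, 0, 0, 0, 0, 0, 0, 0, 0, 0, 0, 0, 0, 0, 0, 0, 0], "jaw": 0.45}}

```text
clock: 7.5
position: [463.5, -85.0, -2.8]
ee_rot: [0.887, 0.461, 0.014, 0.002]
contact_force: [-0.1, 0.9, 0.7]
gripper_width: 38.2
```

```bash
python3 - <<'E'
from h import *
snap('side','s6.png')
s=arm.read_state();p=s['position'];print(s['clock'],p,s['gripper_width'],s['contact_force'],s['ee_rot'])
im=cv2.imread('pics/s6.png')
cv2.imwrite('pics/s6z.png',cv2.resize(im[180:300,300:420],None,fx=5,fy=5,interpolation=cv2.INTER_CUBIC))
E
```

```text
7.55 [463.56134192 -84.97625771  -2.79256151] 38.701780403821694 [ 0.08286434  0.94809906 -0.15173927] [0.8870969  0.4613733  0.01382961 0.00158056]
```

View pics/s6z.png

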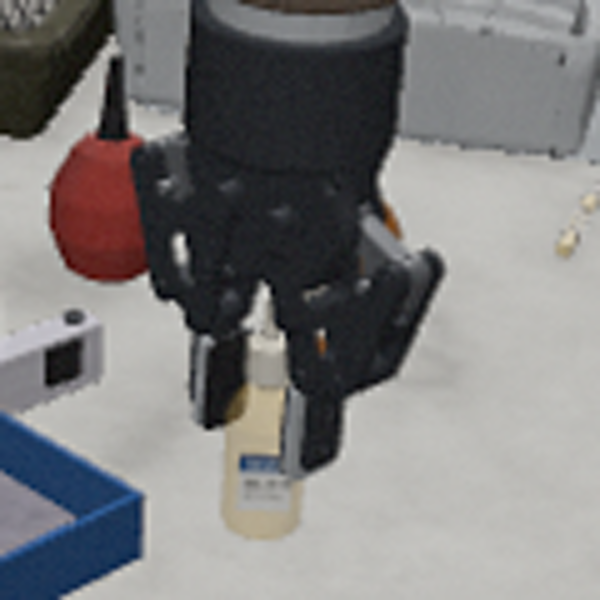

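The near finger overlaps the bottle's right side and the far finger is behind its left, so the jaws straddle the body with the tips at about z=27. I'll close on it and lift.

{"fn": "arm_command", "kwargs": {"commands": [0, 0, 0, 0, 0, 0, 0, 0, 0, 0, 0, 0, 0, 0, 0, 0, 0, 0, 0, 0], "jaw": 0.1}}

```text
clock: 8.05
position: [463.4, -84.9, -2.4]
ee_rot: [0.887, 0.461, 0.014, 0.002]
contact_force: [-0.2, 0.2, 0.3]
gripper_width: 28.2
```

{"fn": "arm_command", "kwargs": {"commands": [0, 0, -0.005, 0, 0, 0, -0.008, 0, 0, 0, -0.01, 0, 0, 0, -0.01, 0, 0, 0, -0.01, 0]}}

```text
clock: 8.55
position: [461.3, -85.6, 43.0]
ee_rot: [0.887, 0.461, 0.013, 0.001]
contact_force: [0.1, 0.6, -1.0]
gripper_width: 28.7
```

```bash
python3 - <<'E'
from h import *
snap('side','s7.png')
s=arm.read_state();p=s['position'];print(s['clock'],p,s['gripper_width'],s['contact_force'],s['ee_rot'])
im=cv2.imread('pics/s7.png')
cv2.imwrite('pics/s7z.png',cv2.resize(im[180:300,300:420],None,fx=5,fy=5,interpolation=cv2.INTER_CUBIC))
plan([485,-345,140],None,10)
E
```

```text
8.6 [462.72825853 -85.51660031  44.69074932] 28.47216416298348 [ 0.86359435 -0.32408184 -0.00515469] [0.88699438 0.46155635 0.01424846 0.00192208]
t 8.6 p [462.7 -85.5  44.7] jaw -35.0 j6 2.38 F [ 0.9 -0.3 -0. ]
-0.0197, 0.0169, -0.0097, 0.00,
-0.0197, 0.0169, -0.0097, 0.00,
-0.0197, 0.0169, -0.0097, 0.00,
-0.0197, 0.0169, -0.0097, 0.00,
-0.0197, 0.0169, -0.0097, 0.00
--
-0.0197, 0.0169, -0.0097, 0.00,
-0.0197, 0.0169, -0.0097, 0.00,
-0.0197, 0.0169, -0.0097, 0.00,
-0.0197, 0.0169, -0.0097, 0.00,
-0.0197, 0.0169, -0.0097, 0.00
--
```

View pics/s7z.png

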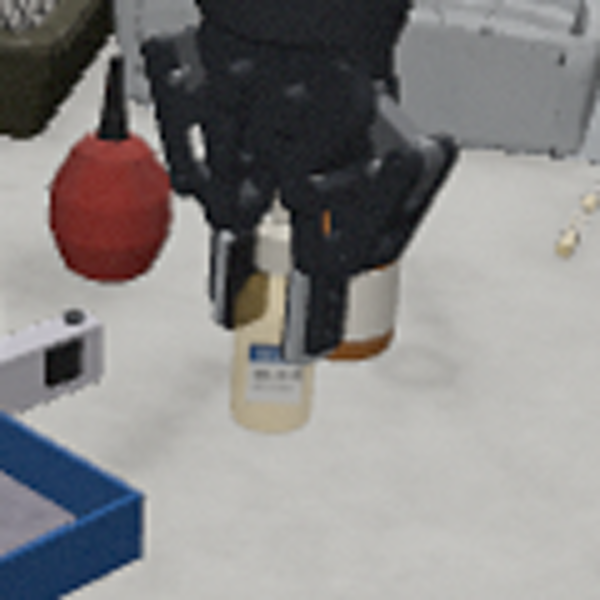

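The bottle is lifted clear and upright (base at crop (270,425), moved up with the jaws). Next I'll raise it and carry it over the solvent bottle to free bench on the right.

{"fn": "arm_command", "kwargs": {"commands": [0, 0, -0.02, 0, 0, 0, -0.025, 0, 0, 0, -0.025, 0, -0.01, 0.0085, -0.01, 0, -0.02, 0.017, -0.005, 0]}}

```text
clock: 9.1
position: [463.6, -124.7, 135.3]
ee_rot: [0.886, 0.463, 0.016, 0.002]
contact_force: [0.5, -0.5, -1.2]
gripper_width: 28.9
```

```bash
python3 - <<'E'
from h import *
plan([485,-345,130],None,10)
E
```

```text
t 9.1 p [ 463.6 -124.7  135.3] jaw -34.8 j6 2.47 F [ 0.5 -0.5 -1.2]
-0.0169, 0.0143, 0.0004, 0.00,
-0.0169, 0.0143, 0.0004, 0.00,
-0.0169, 0.0143, 0.0004, 0.00,
-0.0169, 0.0143, 0.0004, 0.00,
-0.0169, 0.0143, 0.0004, 0.00
--
-0.0169, 0.0143, 0.0004, 0.00,
-0.0169, 0.0143, 0.0004, 0.00,
-0.0169, 0.0143, 0.0004, 0.00,
-0.0169, 0.0143, 0.0004, 0.00,
-0.0169, 0.0143, 0.0004, 0.00
--
```

```bash
python3 - <<'E'
from h import *
plan([485,-345,130],-60,10)
E
```

```text
t 9.1 p [ 463.6 -124.7  135.3] jaw -34.8 j6 2.47 F [ 0.5 -0.5 -1.2]
-0.0169, 0.0143, 0.0004, 2.52,
-0.0162, 0.0150, 0.0004, 2.52,
-0.0156, 0.0157, 0.0004, 2.52,
-0.0148, 0.0164, 0.0005, 2.52,
-0.0141, 0.0170, 0.0005, 2.52
--
-0.0133, 0.0177, 0.0005, 2.52,
-0.0126, 0.0182, 0.0005, 2.52,
-0.0117, 0.0188, 0.0006, 2.52,
-0.0109, 0.0193, 0.0006, 2.52,
-0.0101, 0.0197, 0.0006, 2.52
--
```

{"fn": "arm_command", "kwargs": {"commands": [-0.0169, 0.0143, 0.0004, 2.5, -0.0162, 0.015, 0.0004, 2.5, -0.0156, 0.0157, 0.0004, 2.5, -0.0148, 0.0164, 0.0005, 2.5, -0.0141, 0.017, 0.0005, 2.5]}}

```text
clock: 9.6
position: [474.9, -238.7, 136.7]
ee_rot: [0.932, 0.361, 0.019, 0.002]
contact_force: [0.1, 0.5, -1.0]
gripper_width: 28.3
```

{"fn": "arm_command", "kwargs": {"commands": [-0.0133, 0.0177, 0.0005, 2.5, -0.0126, 0.0182, 0.0005, 2.5, -0.0117, 0.0188, 0.0006, 2.5, -0.0109, 0.0193, 0.0006, 2.5, -0.006, 0.012, 0.0006, 0]}}

```text
clock: 10.1
position: [483.5, -345.1, 134.6]
ee_rot: [0.962, 0.274, 0.02, 0.0]
contact_force: [-0.3, 0.8, -1.1]
gripper_width: 28.4
```

```bash
python3 - <<'E'
from h import *
plan([485,-345,5],None,10)
snap('side','s8.png');snap('top','t8.png')
im=cv2.imread('pics/s8.png')
cv2.imwrite('pics/s8z.png',cv2.resize(im[100:300,280:480],None,fx=3,fy=3,interpolation=cv2.INTER_CUBIC))
im=cv2.imread('pics/t8.png')
cv2.imwrite('pics/t8z.png',cv2.resize(im[180:360,220:470],None,fx=3,fy=3,interpolation=cv2.INTER_CUBIC))
E
```

```text
t 10.1 p [ 483.5 -345.1  134.6] jaw -58.2 j6 2.5 F [-0.3  0.8 -1.1]
-0.0004, -0.0001, 0.0130, 0.00,
-0.0004, -0.0001, 0.0130, 0.00,
-0.0004, -0.0001, 0.0130, 0.00,
-0.0004, -0.0001, 0.0130, 0.00,
-0.0004, -0.0001, 0.0130, 0.00
--
-0.0004, -0.0001, 0.0130, 0.00,
-0.0004, -0.0001, 0.0130, 0.00,
-0.0004, -0.0001, 0.0130, 0.00,
-0.0004, -0.0001, 0.0130, 0.00,
-0.0004, -0.0001, 0.0130, 0.00
--
```

View pics/s8z.png

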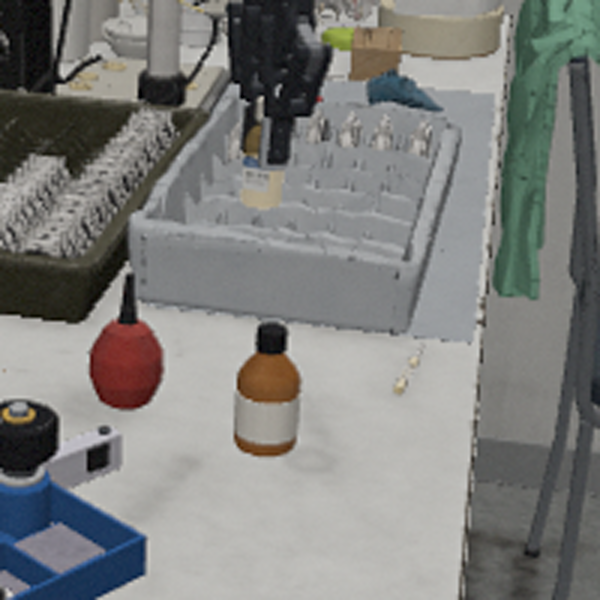

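View pics/t8z.png

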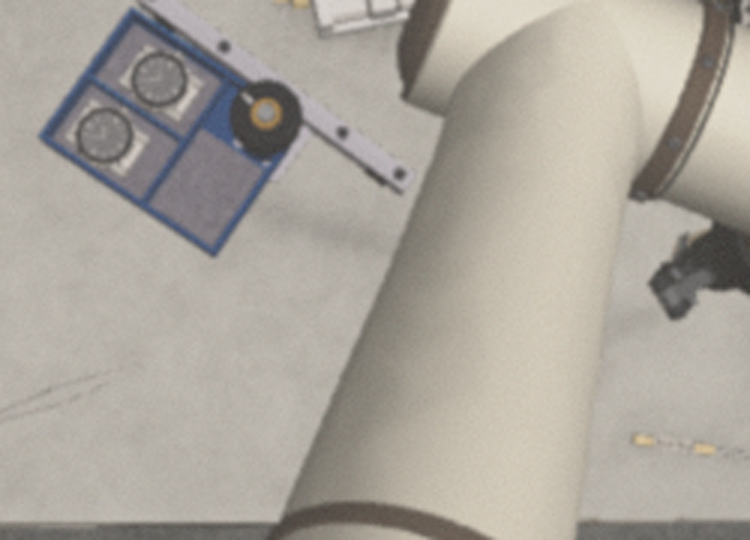

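```bash
python3 - <<'E'
from h import *
print(pix('side',[483.5,-345,137]),pix('side',[483.5,-345,0]),pix('top',[483.5,-345,0]))
print(ray('top',483,270,60),ray('top',448,328,0), arm.read_state()['joints'])
E
```

```text
[365.68506843 167.84537998] [362.06504218 224.36847992] [432.86541279 272.11275532]
[ 482.05647547 -434.06026339   60.        ] [ 364.06348307 -373.2059913     0.        ] [-0.36135252  0.3712184  -0.17225368 -0.02838724 -0.99538985  2.50176405]
```

{"fn": "arm_command", "kwargs": {"commands": [0, 0, 0.015, 0, 0, 0, 0.02, 0, 0, 0, 0.02, 0, 0, 0, 0.02, 0, 0, 0, 0.015, 0]}}

```text
clock: 10.7
position: [488.8, -341.7, 45.8]
ee_rot: [0.961, 0.276, 0.023, 0.002]
contact_force: [0.3, 0.1, -0.9]
gripper_width: 28.5
```

{"fn": "arm_command", "kwargs": {"commands": [0, 0, 0.01, 0, 0, 0, 0.01, 0, 0, 0, 0.005, 0, 0, 0, 0.002, 0, 0, 0, 0, 0]}}

```text
clock: 11.2
position: [489.6, -338.8, 16.6]
ee_rot: [0.96, 0.278, 0.022, 0.001]
contact_force: [0.6, -0.1, -0.2]
gripper_width: 28.5
```

{"fn": "arm_command", "kwargs": {"commands": [0, 0, 0.005, 0, 0, 0, 0.004, 0, 0, 0, 0.004, 0, 0, 0, 0.003, 0, 0, 0, 0.0, 0]}}

```text
clock: 11.7
position: [491.5, -339.3, 0.9]
ee_rot: [0.96, 0.278, 0.023, 0.002]
contact_force: [-0.7, 0.4, -0.6]
gripper_width: 28.5
```

```bash
python3 - <<'E'
from h import *
plan([489,-340,-2],None,5)
snap('side','s9.png')
im=cv2.imread('pics/s9.png')
cv2.imwrite('pics/s9z.png',cv2.resize(im[140:260,310:430],None,fx=5,fy=5,interpolation=cv2.INTER_CUBIC))
E
```

```text
t 11.7 p [ 491.5 -339.3    0.9] jaw -57.7 j6 2.51 F [-0.7  0.4 -0.6]
-0.0005, -0.0002, 0.0006, 0.00,
-0.0005, -0.0002, 0.0006, 0.00,
-0.0005, -0.0002, 0.0006, 0.00,
-0.0005, -0.0002, 0.0006, 0.00,
-0.0005, -0.0002, 0.0006, 0.00
--
```

View pics/s9z.png

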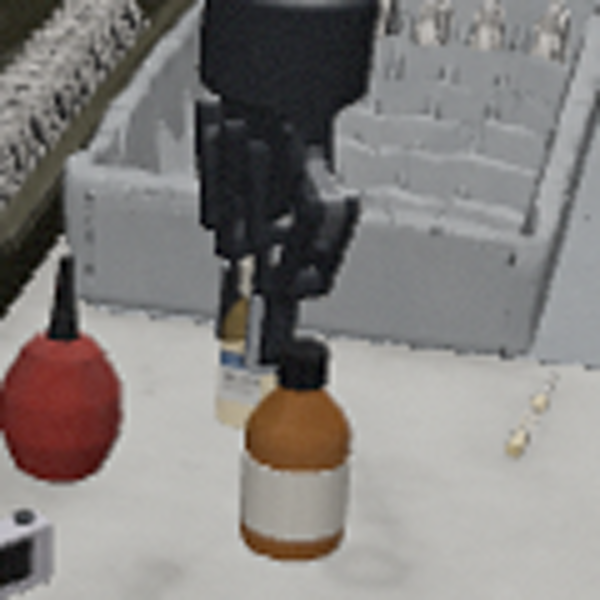

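{"fn": "arm_command", "kwargs": {"commands": [0, 0, 0.001, 0, 0, 0, 0.001, 0, 0, 0, 0.001, 0, 0, 0, 0, 0, 0, 0, 0, 0]}}

```text
clock: 12.25
position: [492.0, -339.6, -1.7]
ee_rot: [0.96, 0.278, 0.024, 0.002]
contact_force: [-0.2, -0.4, -0.3]
gripper_width: 28.8
```

{"fn": "arm_command", "kwargs": {"commands": [0, 0, 0.001, 0, 0, 0, 0.001, 0, 0, 0, 0.0, 0, 0, 0, 0, 0, 0, 0, 0, 0]}}

```text
clock: 12.75
position: [492.6, -339.6, -1.9]
ee_rot: [0.96, 0.279, 0.024, 0.003]
contact_force: [-0.5, -0.1, -1.3]
gripper_width: 28.3
```

{"fn": "arm_command", "kwargs": {"commands": [0, 0, 0.0005, 0, 0, 0, 0, 0, 0, 0, 0, 0, 0, 0, 0, 0, 0, 0, 0, 0], "jaw": 0.65}}

```text
clock: 13.25
position: [492.8, -339.8, -2.8]
ee_rot: [0.96, 0.279, 0.024, 0.003]
contact_force: [0.3, 0.7, -0.2]
gripper_width: 55.4
```

{"fn": "arm_command", "kwargs": {"commands": [0, 0, -0.008, 0, 0, 0, -0.015, 0, 0, 0, -0.02, 0, 0, 0, -0.03, 0, 0, 0, -0.03, 0]}}

```text
clock: 13.75
position: [484.7, -339.4, 100.3]
ee_rot: [0.96, 0.278, 0.02, -0.001]
contact_force: [0.6, -1.0, 0.6]
gripper_width: 55.5
```

```bash
python3 - <<'E'
from h import *
snap('side','s10.png')
im=cv2.imread('pics/s10.png')
cv2.imwrite('pics/s10z.png',cv2.resize(im[140:260,310:430],None,fx=5,fy=5,interpolation=cv2.INTER_CUBIC))
s=arm.read_state();print(s['clock'],s['position'],s['joints'],s['ee_rot'])
fit('oil_bottle',[490,-340],('side',))
E
```

```text
13.8 [ 487.72795526 -341.35639931  106.44944579] [-0.35205004  0.39609146 -0.21196479 -0.02844905 -0.92069089  2.50559876] [0.95994517 0.27916146 0.02371766 0.00340988]
oil_bottle {'side': (0.77, 395)} {'side': (array([ 492.8, -348.3]), [np.float64(0.78)])}
```

View pics/s10z.png

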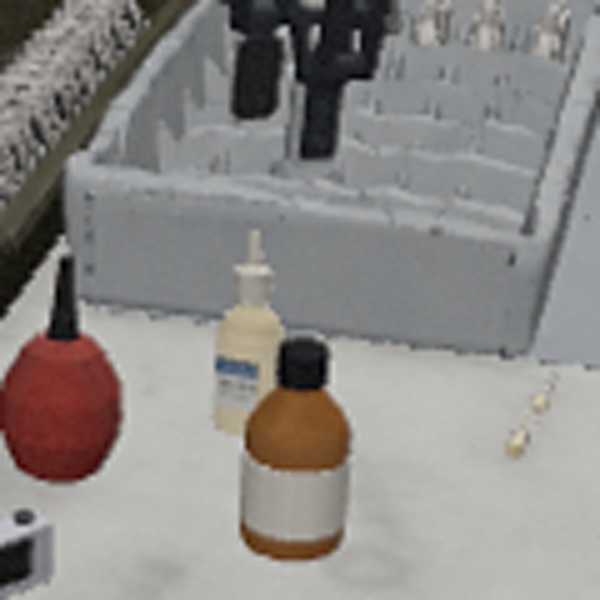

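The oil bottle stands upright at about (492,-345), with base at crop (245,430). Next I'll move to the outside of the tray's x=130 face near the far corner, with the gripper shut.

```bash
sed -i 's/def plan(tgt,jawdeg=None,n=5):/def plan(tgt,jawdeg=None,n=5,turn=None):/; s/^    d=(np.array(tgt)-p)\/n\/1000/    dy=dy if turn is None else turn\n    d=(np.array(tgt)-p)\/n\/1000/' h.py
python3 - <<'E'
from h import *
plan([614,100,120],None,20,turn=-157)
E
```

```text
t 13.85 p [ 487.9 -341.1  104.6] jaw -57.6 j6 2.51 F [ 0.7 -0.4 -0.1]
0.0172, -0.0152, -0.0003, 7.85,
0.0149, -0.0174, -0.0004, 7.85,
0.0124, -0.0193, -0.0006, 7.85,
0.0097, -0.0208, -0.0007, 7.85,
0.0067, -0.0219, -0.0009, 7.85
--
0.0037, -0.0226, -0.0011, 7.85,
0.0005, -0.0229, -0.0012, 7.85,
-0.0026, -0.0228, -0.0013, 7.85,
-0.0057, -0.0222, -0.0015, 7.85,
-0.0086, -0.0212, -0.0016, 7.85
--
-0.0115, -0.0198, -0.0017, 7.85,
-0.0141, -0.0181, -0.0018, 7.85,
-0.0164, -0.0160, -0.0018, 7.85,
-0.0184, -0.0136, -0.0019, 7.85,
-0.0201, -0.0109, -0.0019, 7.85
--
-0.0214, -0.0080, -0.0019, 7.85,
-0.0223, -0.0050, -0.0019, 7.85,
-0.0228, -0.0019, -0.0018, 7.85,
-0.0229, 0.0012, -0.0018, 7.85,
-0.0225, 0.0043, -0.0017, 7.85
--
```

{"fn": "arm_command", "kwargs": {"commands": [0.0172, -0.0152, -0.012, 7.8, 0.0149, -0.0174, -0.006, 7.8, 0.0124, -0.0193, -0.002, 7.8, 0.0097, -0.0208, -0.001, 7.8, 0.0067, -0.0219, -0.001, 7.8], "jaw": 0}}

```text
clock: 14.35
position: [519.1, -230.1, 131.6]
ee_rot: [0.997, -0.074, 0.025, -0.005]
contact_force: [0.5, 0.2, 0.0]
gripper_width: 0.0
```

{"fn": "arm_command", "kwargs": {"commands": [0.0037, -0.0226, -0.0005, 7.8, 0.0005, -0.0229, -0.0005, 7.8, -0.0026, -0.0228, -0.0006, 7.8, -0.0057, -0.0222, -0.0006, 7.8, -0.0086, -0.0212, -0.0006, 7.8]}}

```text
clock: 14.85
position: [554.5, -116.4, 137.5]
ee_rot: [0.909, -0.416, 0.021, -0.014]
contact_force: [0.2, 0.6, 0.2]
gripper_width: -0.4
```

```bash
python3 - <<'E'
from h import *
plan([614,100,120],145,10)
E
```

```text
t 14.85 p [ 554.5 -116.4  137.5] jaw -139.1 j6 0.64 F [0.2 0.6 0.2]
-0.0125, -0.0186, 0.0022, 7.59,
-0.0149, -0.0168, 0.0021, 7.59,
-0.0170, -0.0147, 0.0019, 7.59,
-0.0188, -0.0123, 0.0018, 7.59,
-0.0202, -0.0097, 0.0016, 7.59
--
-0.0214, -0.0070, 0.0015, 7.59,
-0.0221, -0.0041, 0.0013, 7.59,
-0.0225, -0.0012, 0.0012, 7.59,
-0.0224, 0.0018, 0.0011, 7.59,
-0.0220, 0.0048, 0.0009, 7.59
--
```

{"fn": "arm_command", "kwargs": {"commands": [-0.0125, -0.0186, 0.0022, 7.6, -0.0149, -0.0168, 0.0021, 7.6, -0.017, -0.0147, 0.0019, 7.6, -0.0188, -0.0123, 0.0018, 7.6, -0.0202, -0.0097, 0.0016, 7.6]}}

```text
clock: 15.35
position: [585.5, -3.6, 130.3]
ee_rot: [0.714, -0.7, 0.015, -0.02]
contact_force: [-0.1, 0.3, -0.6]
gripper_width: 0.3
```

{"fn": "arm_command", "kwargs": {"commands": [-0.0214, -0.007, 0.0015, 7.6, -0.0221, -0.0041, 0.0013, 7.6, -0.0225, -0.0012, 0.0012, 7.6, -0.0224, 0.0018, 0.0011, 7.6, -0.012, 0.0028, 0.0009, 5]}}

```text
clock: 15.85
position: [616.1, 99.1, 125.9]
ee_rot: [-0.456, 0.89, -0.007, 0.023]
contact_force: [0.2, 0.2, 0.0]
gripper_width: -0.3
```

```bash
python3 - <<'E'
from h import *
plan([614,100,20],145,5)
s=arm.read_state();print('tilt',R.from_quat(s['ee_rot']).as_matrix()[:,2],s['joints'])
snap('side','s11.png');snap('top','t11.png')
im=cv2.imread('pics/s11.png')
cv2.imwrite('pics/s11z.png',cv2.resize(im[100:340,160:400],None,fx=2.5,fy=2.5,interpolation=cv2.INTER_CUBIC))
im=cv2.imread('pics/t11.png')
cv2.imwrite('pics/t11z.png',cv2.resize(im[150:330,180:400],None,fx=3,fy=3,interpolation=cv2.INTER_CUBIC))
E
```

```text
t 15.85 p [616.1  99.1 125.9] jaw 144.2 j6 -1.06 F [0.2 0.2 0. ]
0.0008, 0.0012, 0.0211, -0.15,
0.0008, 0.0012, 0.0211, -0.15,
0.0008, 0.0012, 0.0211, -0.15,
0.0008, 0.0012, 0.0211, -0.15,
0.0008, 0.0012, 0.0211, -0.15
--
tilt [ 0.0482901   0.00790378 -0.99880208] [ 0.425432    0.41417268 -0.14377522  0.01548045 -0.96563551 -1.05745923]
```

View pics/s11z.png

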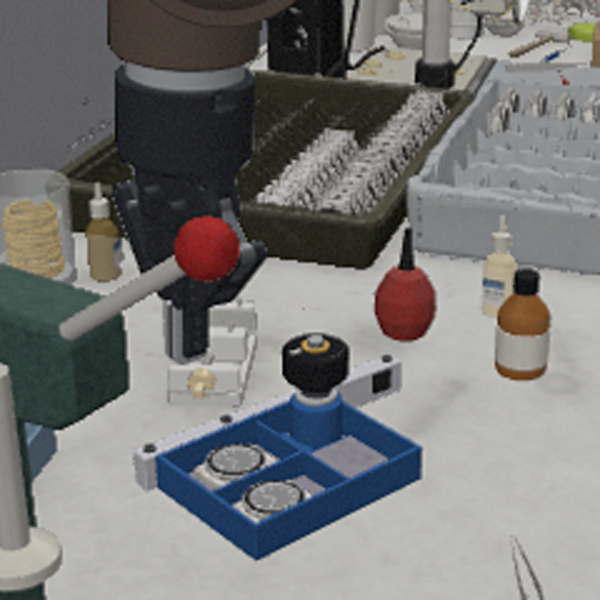

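View pics/t11z.png

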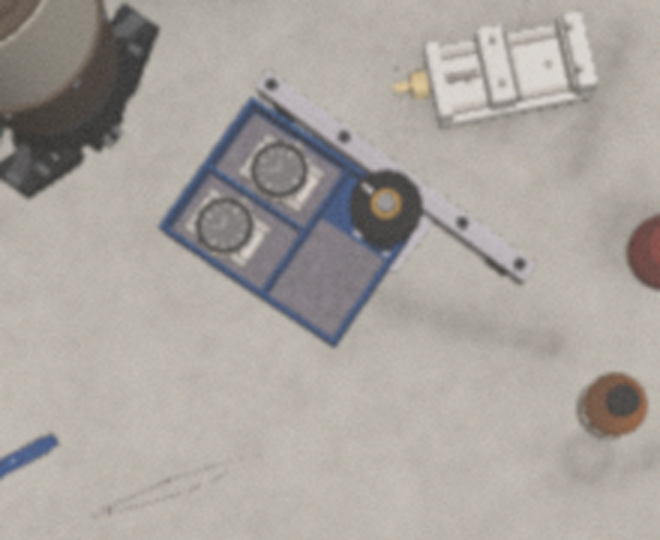

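```bash
python3 - <<'E'
from h import *
for z in (0,126,150,155,200,250): print(z,pix('top',[616,99,z]).round(1),pix('side',[616,99,z]).round(1))
# solve for point with tips seen in side (235,242): for various y
for z in (126,140,150,160): print(z,ray('side',235,242,z).round(1))
for z in (200,220,250): print(z,ray('top',205,183,z).round(1))
print(arm.read_state()['clock'])
E
```

```text
0 [228.8 211.4] [238.1 329.5]
126 [218.6 197.3] [234.2 262.6]
150 [216.4 194.2] [233.4 248.8]
155 [215.9 193.5] [233.2 245.8]
200 [211.3 187.2] [231.6 218.7]
250 [205.7 179.5] [229.7 186.9]
126 [639.1  35.7 126. ]
140 [628.9  60.3 140. ]
150 [621.5  77.9 150. ]
160 [614.2  95.5 160. ]
200 [623.8 110.6 200. ]
220 [618.2 106.4 220. ]
250 [609.8 100.  250. ]
15.95
```

View pics/t11.png

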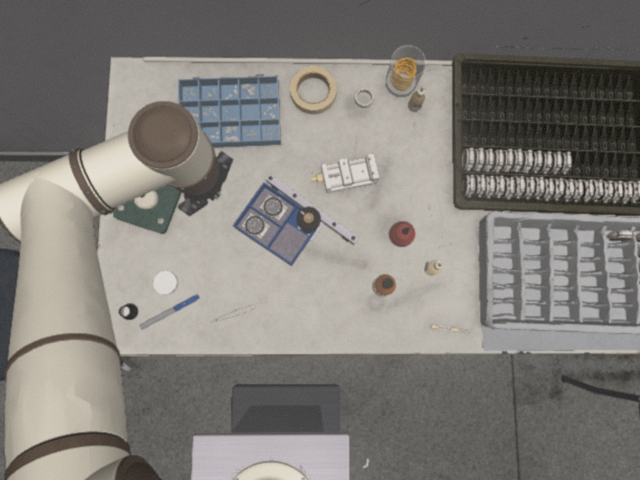

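```bash
python3 - <<'E'
from h import *
for z in (100,140,180,220):
    print(z,[(pix('side',ray('top',*q,z)).round(0),ray('top',*q,z)[:2].round(0)) for q in [(145,125),(160,127),(190,165),(122,180)]])
for z in (100,150,200,250): print('ball',z,pix('side',ray('top',79,222,z)).round(0),ray('top',79,222,z)[:2].round(0))
# forearm/wrist: brown disc centre top (165,135); side disc?
for z in (350,400,450,500,550): print('disc',z,ray('top',165,135,z).round(0),pix('side',ray('top',165,135,z)).round(0),'fore',pix('side',ray('top',95,170,z)).round(0))
im=cv2.imread('pics/s11.png');cv2.imwrite('pics/s11b.png',im[:400])
print(CI['top']['camera_matrix'])
E
```

```text
100 [(array([ 83., 321.]), array([773., 257.])), (array([ 99., 309.]), array([769., 227.])), (array([172., 292.]), array([689., 163.])), (array([146., 353.]), array([657., 297.]))]
140 [(array([ 94., 292.]), array([757., 244.])), (array([109., 281.]), array([753., 215.])), (array([181., 267.]), array([676., 153.])), (array([157., 321.]), array([645., 282.]))]
180 [(array([106., 263.]), array([740., 230.])), (array([120., 253.]), array([737., 202.])), (array([189., 240.]), array([664., 144.])), (array([168., 289.]), array([634., 266.]))]
220 [(array([118., 233.]), array([724., 217.])), (array([132., 224.]), array([721., 190.])), (array([198., 213.]), array([651., 134.])), (array([179., 255.]), array([623., 251.]))]
ball 100 [182. 411.] [571. 375.]
ball 150 [195. 363.] [561. 352.]
ball 200 [209. 315.] [551. 329.]
ball 250 [223. 265.] [541. 306.]
disc 350 [657. 142. 350.] [183. 123.] fore [189. 151.]
disc 400 [638. 127. 400.] [199.  82.] fore [207. 102.]
disc 450 [619. 112. 450.] [215.  39.] fore [225.  52.]
disc 500 [599.  97. 500.] [232.  -5.] fore [243.   0.]
disc 550 [580.  82. 550.] [249. -52.] fore [262. -53.]
[[507.19433731   0.         322.60851957]
 [  0.         507.19433731 241.62973126]
 [  0.           0.           1.        ]]
```

View pics/s11b.png

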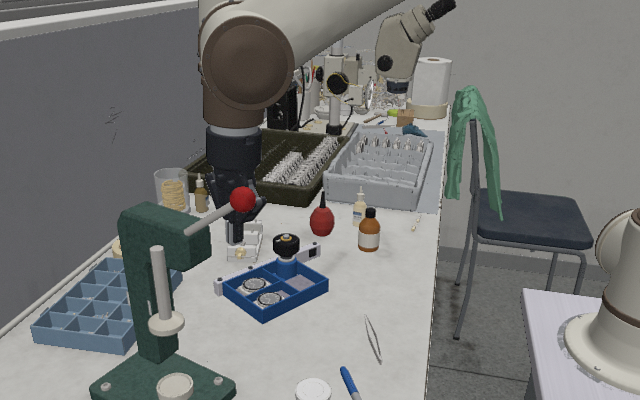

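```bash
python3 - <<'E'
from h import *
im=cv2.imread('pics/t11.png')
cv2.imwrite('pics/t11y.png',cv2.resize(im[180:270,228:328],None,fx=7,fy=6.6,interpolation=cv2.INTER_CUBIC))
P=np.array([585,-75])
for th in (55.6,):
  c,s=np.cos(np.radians(th)),np.sin(np.radians(th))
  tr=lambda x,y:P+[x*c-y*s,x*s+y*c]
  for q in [(130,95),(130,-20),(-20,95),(-16,91),(41,91),(41,95),(26,93)]:
    w_=tr(*q); print(q,w_.round(1),((pix('top',[*w_,34])-[228,180])*[7,6.6]).round(0))
E
```

```text
(130, 95) [580.1  85.9] [ 28. 294.]
(130, -20) [674.9  21. ] [250.   8.]
(-20, 95) [495.3 -37.8] [437. 559.]
(-16, 91) [500.9 -36.8] [434. 541.]
(41, 91) [533.1  10.2] [277. 440.]
(41, 95) [529.8  12.5] [270. 450.]
(26, 93) [523.  -1.] [315. 472.]
```

View pics/t11y.png

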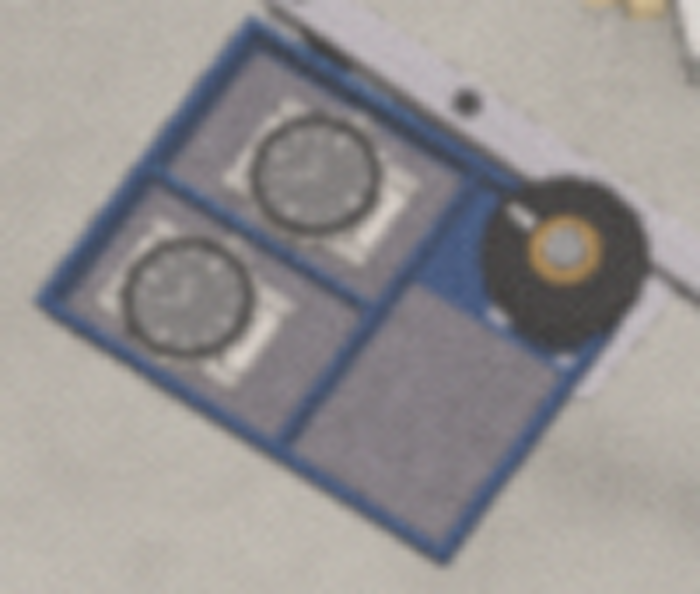

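The forearm's sideways link would come down over the arbor press and its ball (about z 310) if I lowered it outside the far corner in the parked pose. I'll start the swing by straddling the wall of the empty compartment with the jaws slightly open, then go to the far corner once it has swung clear.

```bash
python3 - <<'E'
from h import *
plan([519.5,-8,70],145.6,5)
E
```

```text
t 15.95 p [616.   99.1 125.7] jaw 144.5 j6 -1.05 F [ 0.3 -0.2 -0.2]
0.0290, 0.0037, 0.0100, -0.21,
0.0290, 0.0038, 0.0100, -0.21,
0.0290, 0.0039, 0.0100, -0.21,
0.0290, 0.0040, 0.0100, -0.21,
0.0289, 0.0041, 0.0100, -0.21
--
```

{"fn": "arm_command", "kwargs": {"commands": [0.025, 0.0037, 0.002, -0.2, 0.03, 0.0038, 0.002, -0.2, 0.03, 0.0039, 0.006, -0.2, 0.03, 0.004, 0.01, -0.2, 0.025, 0.004, 0.01, -0.2], "jaw": 0.3}}

```text
clock: 16.45
position: [519.8, -7.9, 89.9]
ee_rot: [-0.472, 0.881, -0.008, 0.025]
contact_force: [0.5, 0.3, -1.2]
gripper_width: 25.6
```

```bash
python3 - <<'E'
from h import *
plan([519.5,-8,30],145.6,5)
E
```

```text
t 16.45 p [519.8  -7.9  89.9] jaw 146.3 j6 -0.9 F [ 0.5  0.3 -1.2]
0.0005, 0.0005, 0.0120, 0.15,
0.0005, 0.0005, 0.0120, 0.15,
0.0005, 0.0005, 0.0120, 0.15,
0.0005, 0.0005, 0.0120, 0.15,
0.0005, 0.0005, 0.0120, 0.15
--
```

{"fn": "arm_command", "kwargs": {"commands": [0.0005, 0.0005, 0.015, 0, 0.0005, 0.0005, 0.015, 0, 0.0005, 0.0005, 0.015, 0, 0.0005, 0.0005, 0.012, 0, 0, 0, 0.004, 0]}}

```text
clock: 16.95
position: [513.4, -14.9, 27.5]
ee_rot: [-0.473, 0.881, -0.008, 0.023]
contact_force: [-0.4, -0.4, -0.1]
gripper_width: 25.6
```

```bash
python3 - <<'E'
from h import *
plan([519.5,-8,0],145.6,5)
snap('side','s12.png')
im=cv2.imread('pics/s12.png')
cv2.imwrite('pics/s12z.png',cv2.resize(im[200:320,210:360],None,fx=5,fy=5,interpolation=cv2.INTER_CUBIC))
E
```

```text
t 16.95 p [513.4 -14.9  27.5] jaw 146.5 j6 -0.88 F [-0.4 -0.4 -0.1]
-0.0016, -0.0001, 0.0056, 0.17,
-0.0016, -0.0000, 0.0056, 0.17,
-0.0016, -0.0000, 0.0056, 0.17,
-0.0016, -0.0000, 0.0056, 0.17,
-0.0016, -0.0000, 0.0056, 0.17
--
```

View pics/s12z.png

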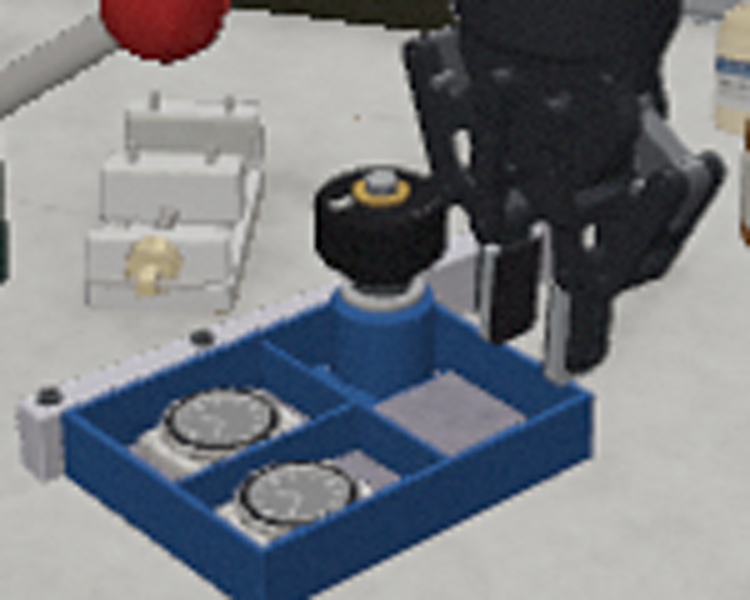

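{"fn": "arm_command", "kwargs": {"commands": [-0.003, 0, 0, -0.3, -0.003, 0, 0, -0.3, -0.002, 0, 0, 0, 0, 0, 0, 0, 0, 0, 0, 0]}}

```text
clock: 17.5
position: [519.9, -7.5, 30.2]
ee_rot: [-0.479, 0.877, -0.009, 0.025]
contact_force: [0.2, -0.2, 0.1]
gripper_width: 25.6
```

```bash
python3 - <<'E'
from h import *
plan([519.5,-8,0],145.6,5)
s=arm.read_state();Rm=R.from_quat(s['ee_rot']).as_matrix();p=s['position']
snap('side','s13.png')
im=cv2.imread('pics/s13.png')
# draw predicted tips (true offset 32 back along tool z) and wall line
def dot(P,col):
    u=pix('side',P); cv2.circle(im,tuple(int(round(v)) for v in u),1,col,-1)
t=p-Rm[:,2]*32
for q in (-12.8,12.8): dot(t+Rm[:,1]*q,(0,255,255))
for q in (-12.8,12.8):
    P=t+Rm[:,1]*q; P=P+Rm[:,2]*(P[2]-34); dot(P,(0,0,255))
cv2.imwrite('pics/s13z.png',cv2.resize(im[200:320,210:360],None,fx=5,fy=5,interpolation=cv2.INTER_CUBIC))
E
```

```text
t 17.5 p [519.9  -7.5  30.2] jaw 147.2 j6 -0.88 F [ 0.2 -0.2  0.1]
0.0003, 0.0003, 0.0060, 0.32,
0.0003, 0.0003, 0.0060, 0.32,
0.0003, 0.0003, 0.0060, 0.32,
0.0003, 0.0003, 0.0060, 0.32,
0.0003, 0.0003, 0.0060, 0.32
--
```

View pics/s13z.png

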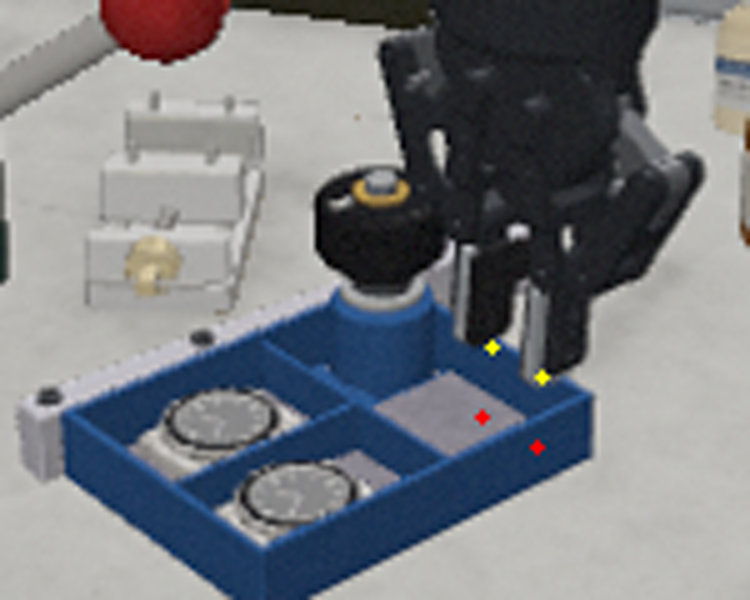

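{"fn": "arm_command", "kwargs": {"commands": [0.0003, 0.0003, 0.008, 0.3, 0.0003, 0.0003, 0.01, 0.3, 0.0004, 0.0004, 0.01, 0.3, 0.0004, 0.0004, 0.008, 0.3, 0, 0, 0.004, 0]}}

```text
clock: 18.05
position: [519.7, -7.6, -13.3]
ee_rot: [-0.469, 0.883, -0.008, 0.025]
contact_force: [-0.5, -0.4, 0.3]
gripper_width: 25.5
```

```bash
python3 - <<'E'
from h import *
plan([519.5,-8,-14],145.6,5)
snap('side','s14.png')
im=cv2.imread('pics/s14.png')
cv2.imwrite('pics/s14z.png',cv2.resize(im[200:320,210:360],None,fx=5,fy=5,interpolation=cv2.INTER_CUBIC))
E
```

```text
t 18.05 p [519.7  -7.6 -13.3] jaw 145.9 j6 -0.91 F [-0.5 -0.4  0.3]
0.0001, 0.0000, 0.0001, 0.06,
0.0001, 0.0000, 0.0001, 0.06,
0.0001, 0.0000, 0.0001, 0.06,
0.0001, 0.0000, 0.0001, 0.06,
0.0001, 0.0000, 0.0001, 0.06
--
```

View pics/s14z.png

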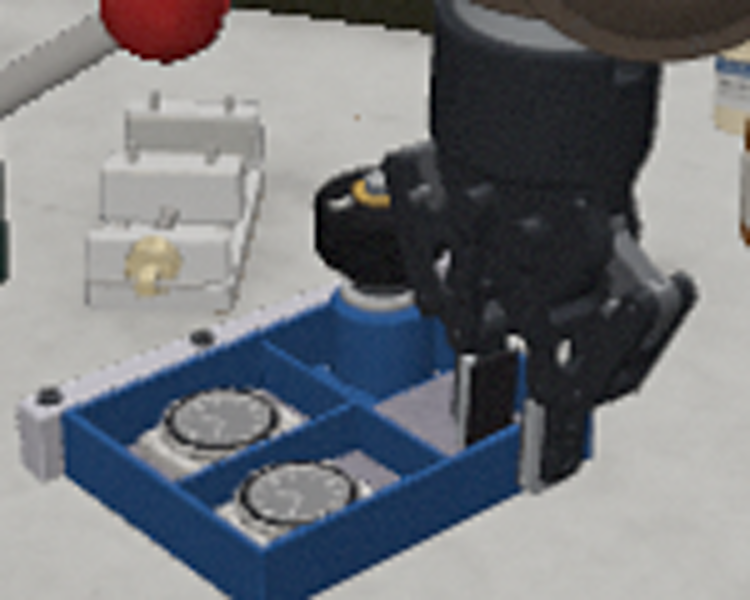

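The wall is straddled (inner finger at (490,400), outer at (550,440)). I'll narrow the jaws a bit and begin the swing.

{"fn": "arm_command", "kwargs": {"commands": [0, 0, 0, 0, 0, 0, 0, 0, 0, 0.001, 0, 0, 0, 0.0015, 0, 0, 0, 0.0015, 0, 0], "jaw": 0.16}}

```text
clock: 18.6
position: [516.9, -5.3, -13.6]
ee_rot: [-0.469, 0.883, -0.009, 0.026]
contact_force: [1.1, -0.7, -0.5]
gripper_width: 13.8
```

{"fn": "arm_command", "kwargs": {"commands": [0.002, 0.0018, 0, -1, 0.003, 0.0015, 0, -2, 0.0045, 0.0012, 0, -3, 0.0045, 0.0012, 0, -3, 0.0045, 0.001, 0, -3]}}

```text
clock: 19.1
position: [510.6, -15.9, -11.5]
ee_rot: [-0.565, 0.824, -0.015, 0.034]
contact_force: [3.2, 0.2, -0.4]
gripper_width: 13.5
```

```bash
cat >> h.py <<'E'
def st(P=(584,-76)):
    s=arm.read_state();Rm=R.from_quat(s['ee_rot']).as_matrix();p=s['position']-Rm[:,2]*32
    v=p[:2]-np.array(P); j=np.degrees(np.arctan2(Rm[1,1],Rm[0,1]))%360
    ty=j-90; c,sn=np.cos(np.radians(ty)),np.sin(np.radians(ty))
    print('t',round(s['clock'],2),'tip',p.round(1),'jaw',round(j,1),'r',np.hypot(*v).round(1),'ang',(np.degrees(np.arctan2(v[1],v[0]))%360).round(1),'tooltray',(v@[c,sn]).round(1),(v@[-sn,c]).round(1),'F',s['contact_force'].round(1),'M',s['wrist_torque'].round(2),'j',s['joints'].round(2),'w',round(s['gripper_width'],1),'tilt',Rm[:,2].round(3))
def ty(P=(584,-76),f=None):
    im=snap('top',f) if f else arm.get_image('top')
    r=arm.place_of('top','tray_corner');
    for q in r[:2]:
        c=w('top',q['centre']);v=c[:2]-np.array(P);print('corner',round(q['confidence'],2),c.round(1),'yaw',round(np.degrees(np.arctan2(v[1],v[0]))%360-36.2,1))
E
python3 - <<'E'
from h import *
st();ty(f='t15.png');snap('side','s15.png')
im=cv2.imread('pics/s15.png')
cv2.imwrite('pics/s15z.png',cv2.resize(im[200:320,210:360],None,fx=5,fy=5,interpolation=cv2.INTER_CUBIC))
E
```

```text
t 19.1 tip [508.3 -16.3  20.4] jaw 158.8 r 96.4 ang 141.8 tooltray 28.2 92.2 F [ 3.2  0.2 -0.4] M [-0.03 -0.55 -0.05] j [ 0.29  0.43 -0.59  0.02 -0.49 -0.68] w 13.5 tilt [ 0.073  0.013 -0.997]
corner 0.61 [568.   87.2  18.5] yaw 59.4
```

View pics/s15z.png

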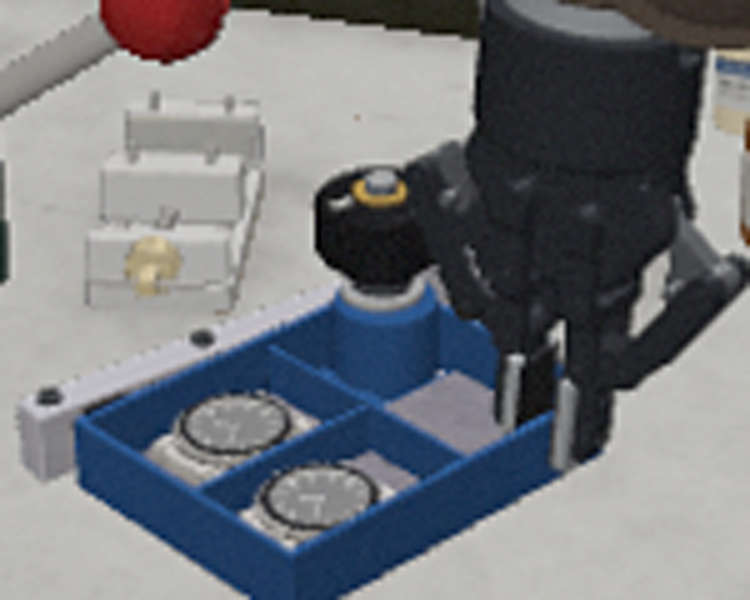

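```bash
cat >> h.py <<'E'
def arc(th0,th1,x0,y0,lead,n,ztip=18,P=(584,-76),jawoff=90):
    """tool follows tray frame point (x0,y0) for tray yaw th0..th1; rows incremental, blended from current pose at row 1"""
    s=arm.read_state();Rm=R.from_quat(s['ee_rot']).as_matrix();t=Rm[:,2]
    p=s['position']-t*32; j=np.degrees(np.arctan2(Rm[1,1],Rm[0,1]))%360
    dz=(ztip-p[2])/n
    tgt=[]
    for k in range(1,n+1):
        th=np.radians(th0+(th1-th0)*k/n);c,sn=np.cos(th),np.sin(th)
        q=np.array(P)+[x0*c-y0*sn,x0*sn+y0*c]; tgt.append((q,np.degrees(th)+jawoff+lead))
    e=tgt[0][0]-p[:2]; print('first step mm',np.hypot(*e).round(1))
    Rk=Rm.copy();pk=p[:2].copy();jk=j
    for i,(q,jt) in enumerate(tgt):
        d=np.r_[q-pk,dz]; l=Rk.T@d/1000; dj=((jt-jk+90)%180)-90
        print(*[f'{v:.4f}' for v in l],f'{-dj:.2f}',sep=', ',end=',\n' if i%5<4 else '\n--\n')
        Rk=R.from_euler('z',dj,degrees=True).as_matrix()@Rk;pk=q;jk+=dj
E
python3 - <<'E'
from h import *
st()
arc(60,95,18,97.5,7,10)
E
```

```text
t 19.25 tip [508.  -16.6  20.4] jaw 158.5 r 96.5 ang 142.0 tooltray 27.4 92.5 F [ 3.3 -1.9  0.7] M [-0.48 -0.73 -0.08] j [ 0.29  0.43 -0.59  0.02 -0.49 -0.68] w 13.7 tilt [ 0.072  0.013 -0.997]
first step mm 3.2
0.0010, 0.0030, 0.0000, -1.99,
0.0058, 0.0017, -0.0001, -3.50,
0.0058, 0.0017, -0.0001, -3.50,
0.0058, 0.0017, -0.0001, -3.50,
0.0058, 0.0017, -0.0001, -3.50
--
0.0058, 0.0017, -0.0001, -3.50,
0.0058, 0.0017, -0.0001, -3.50,
0.0058, 0.0017, -0.0001, -3.50,
0.0058, 0.0017, -0.0001, -3.50,
0.0058, 0.0017, -0.0001, -3.50
--
```

{"fn": "arm_command", "kwargs": {"commands": [0.001, 0.003, 0, -2, 0.0058, 0.0018, 0, -3.5, 0.0058, 0.0018, 0, -3.5, 0.0058, 0.0018, 0, -3.5, 0.0058, 0.0018, 0, -3.5]}}

```text
clock: 19.75
position: [503.8, -35.0, -10.2]
ee_rot: [-0.676, 0.736, -0.025, 0.038]
contact_force: [2.1, 1.7, -0.4]
gripper_width: 13.9
```

```bash
python3 - <<'E'
from h import *
st();ty(f='t16.png')
im=cv2.imread('pics/t16.png')
cv2.imwrite('pics/t16z.png',cv2.resize(im[150:330,180:400],None,fx=3,fy=3,interpolation=cv2.INTER_CUBIC))
E
```

```text
t 19.75 tip [500.9 -35.5  21.7] jaw 175.1 r 92.4 ang 154.0 tooltray 33.3 86.2 F [ 2.1  1.7 -0.4] M [ 0.36 -0.31 -0.02] j [ 0.26  0.41 -0.61  0.02 -0.46 -0.36] w 13.9 tilt [ 0.09   0.016 -0.996]
corner 0.92 [560.3  85.   18.9] yaw 62.2
corner 0.67 [ 564.  -271.5    2.1] yaw 228.0
```

View pics/t16z.png

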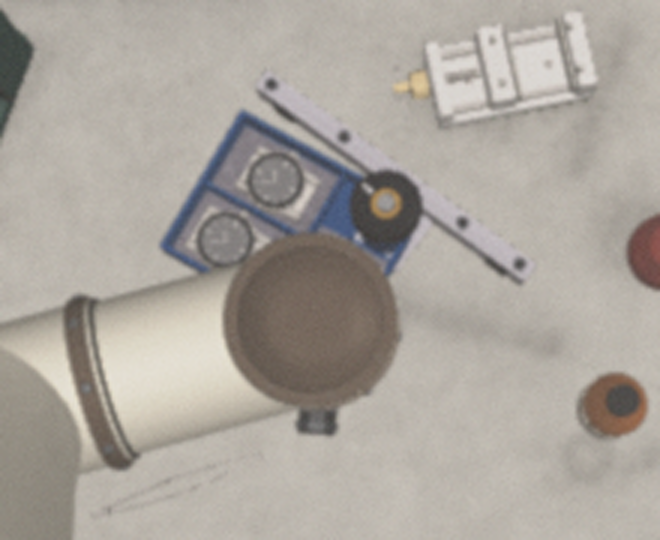

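```bash
python3 - <<'E'
from h import *
snap('side','s16.png')
E
```

```text
(no output)
```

View pics/s16.png

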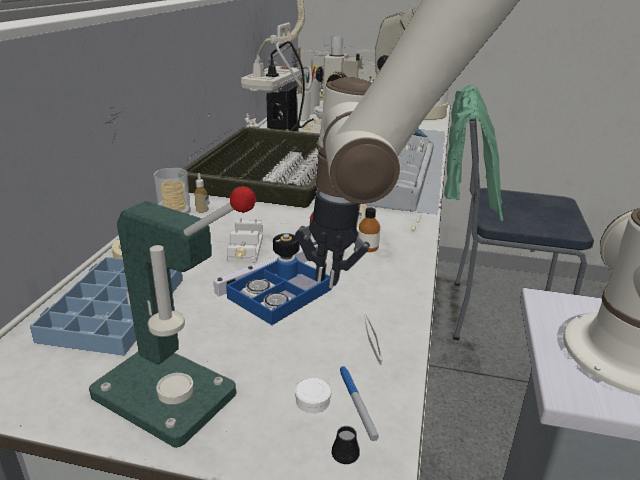

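View pics/t16.png

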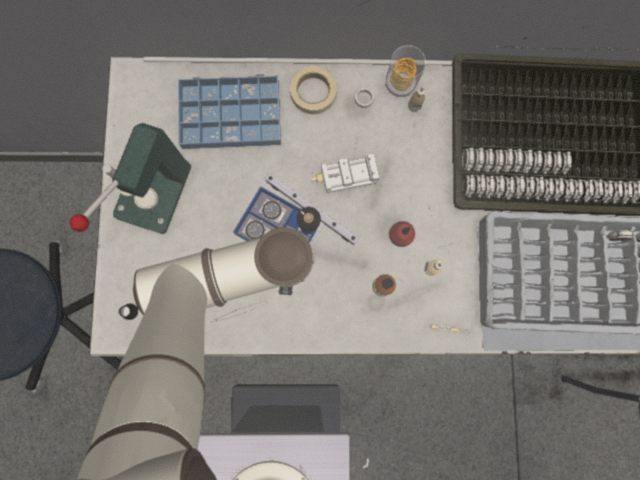

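```bash
python3 - <<'E'
from h import *
for z in (220,260,300,340):
    P=ray('top',143,285,z);Q=ray('top',283,257,z+60);d=np.linalg.norm(P-CI['side']['world_from_camera'][:3,3]);print(z,P.round(0),pix('side',P).round(0),'r35px mm',35*d/CI['side']['camera_matrix'][0,0],'wrist',Q.round(0))
# press head pts
for n,(t,sd) in {'headA':((145,125),(150,203)),'headR':((190,165),(210,232)),'ball':((79,222),(243,200))}.items():
    best=min(((np.hypot(*(pix('side',ray('top',*t,z))-sd)),z) for z in range(100,400,5)));print(n,best,ray('top',*t,best[1]).round(0))
E
```

```text
220 [439. 205. 220.] [336. 257.] r35px mm 42.492399183161346 wrist [480. -35. 280.]
260 [436. 192. 260.] [342. 223.] r35px mm 42.00093702583096 wrist [474. -37. 320.]
300 [433. 179. 300.] [348. 188.] r35px mm 41.682248704784215 wrist [469. -39. 360.]
340 [430. 166. 340.] [354. 153.] r35px mm 41.540310861380576 wrist [464. -42. 400.]
headA (np.float64(18.4030314489796), 265) [706. 201. 265.]
headR (np.float64(17.037270846058906), 200) [657. 139. 200.]
ball (np.float64(1.4786738314277923), 315) [529. 277. 315.]
```

The push loses leverage: the tool slid along the wall, the tray moved only to ~62.5° and the tool is tilting under the side load. A pinch on this wall can turn the tray by wrist torque instead. I'll go back to x≈19 on the wall, square up and pinch.

```bash
python3 - <<'E'
from h import *
s=arm.read_state();t=R.from_quat(s['ee_rot']).as_matrix()[:,2]
th=np.radians(62.5);c,sn=np.cos(th),np.sin(th);x0,y0=19,93
q=np.array([584+x0*c-y0*sn,-76+x0*sn+y0*c,17])+t*32
print(q);plan(q,154,5)
E
```

```text
[513.11035915 -15.72152067 -14.87103696]
t 19.9 p [503.3 -35.4 -10.2] jaw 174.8 j6 -0.36 F [ 2.2 -2.   0.5]
-0.0041, -0.0015, 0.0012, 4.17,
-0.0042, -0.0012, 0.0011, 4.17,
-0.0043, -0.0009, 0.0011, 4.17,
-0.0043, -0.0006, 0.0011, 4.17,
-0.0044, -0.0003, 0.0011, 4.17
--
```

{"fn": "arm_command", "kwargs": {"commands": [0, -0.002, 0, 4, -0.004, -0.002, 0.001, 4, -0.0055, -0.001, 0.001, 4, -0.0055, -0.0006, 0.001, 4, -0.006, -0.0003, 0.001, 4], "jaw": 0.3}}

```text
clock: 20.4
position: [508.6, -16.5, -15.2]
ee_rot: [-0.525, 0.85, -0.014, 0.035]
contact_force: [-0.3, 0.4, -0.6]
gripper_width: 26.0
```

```bash
python3 - <<'E'
from h import *
st();ty()
snap('side','s17.png')
im=cv2.imread('pics/s17.png')
cv2.imwrite('pics/s17z.png',cv2.resize(im[200:320,210:360],None,fx=5,fy=5,interpolation=cv2.INTER_CUBIC))
E
```

```text
t 20.4 tip [506.2 -16.9  16.7] jaw 153.4 r 97.7 ang 142.7 tooltray 18.0 96.0 F [-0.3  0.4 -0.6] M [-0.01  0.1  -0.02] j [ 0.29  0.43 -0.59  0.02 -0.47 -0.78] w 26.0 tilt [ 0.074  0.012 -0.997]
corner 0.71 [563.6  85.   22.2] yaw 61.0
```

View pics/s17z.png

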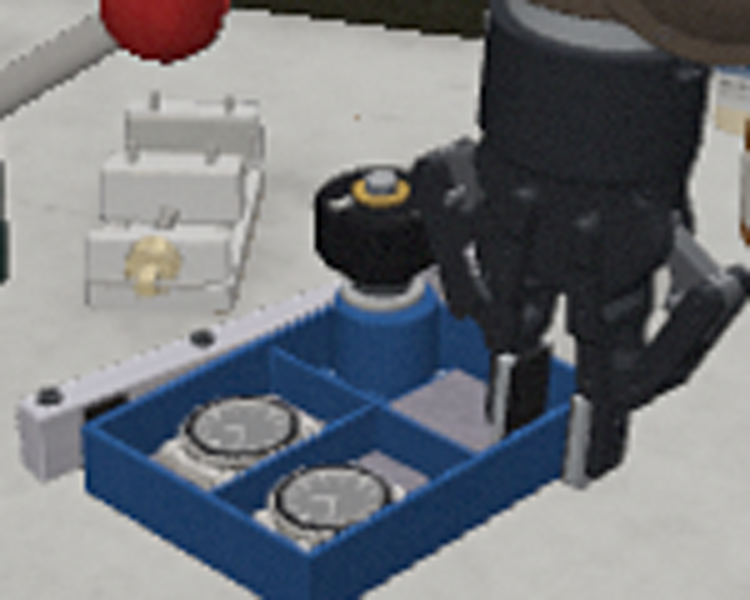

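{"fn": "arm_command", "kwargs": {"commands": [-0.002, -0.002, 0, 0, -0.002, -0.002, 0, 0, 0, 0, 0, 0, 0, 0, 0, 0, 0, 0, 0, 0]}}

```text
clock: 21.05
position: [513.3, -15.1, -15.0]
ee_rot: [-0.528, 0.848, -0.014, 0.034]
contact_force: [-0.2, 0.2, -0.2]
gripper_width: 25.4
```

{"fn": "arm_command", "kwargs": {"commands": [0, 0, 0, 0, 0, 0, 0, 0, 0, 0, 0, 0, 0, 0, 0, 0, 0, 0, 0, 0], "jaw": 0}}

```text
clock: 21.55
position: [513.8, -15.8, -14.9]
ee_rot: [-0.527, 0.849, -0.014, 0.034]
contact_force: [0.9, -0.9, -0.4]
gripper_width: 2.7
```

```bash
python3 - <<'E'
from h import *
st()
E
```

```text
t 21.55 tip [511.5 -16.2  17. ] jaw 153.5 r 94.0 ang 140.5 tooltray 21.2 91.6 F [ 0.9 -0.9 -0.4] M [ 0.01  0.19 -0.27] j [ 0.29  0.44 -0.58  0.02 -0.48 -0.77] w 2.7 tilt [ 0.072  0.012 -0.997]
```

Gripped the wall (width 2.7, and the sensor reads ~1.5 low). Now I'll swing with wrist turn plus arc.

{"fn": "arm_command", "kwargs": {"commands": [0.0032, 0.0006, 0, -2, 0.0048, 0.0009, 0, -3, 0.0048, 0.0009, 0, -3, 0.0048, 0.0009, 0, -3, 0.0048, 0.0009, 0, -3]}}

```text
clock: 22.05
position: [503.5, -34.3, -14.9]
ee_rot: [-0.628, 0.778, -0.018, 0.034]
contact_force: [0.8, -1.1, 2.4]
gripper_width: 2.3
```

```bash
python3 - <<'E'
from h import *
st();ty()
E
```

```text
t 22.05 tip [501.1 -34.7  17. ] jaw 167.7 r 92.6 ang 153.5 tooltray 22.7 89.8 F [ 0.8 -1.1  2.4] M [ 0.24  0.22 -0.59] j [ 0.26  0.42 -0.6   0.01 -0.46 -0.48] w 2.3 tilt [ 0.077  0.014 -0.997]
```

{"fn": "arm_command", "kwargs": {"commands": [0.0055, 0.0013, 0, -3.5, 0.006, 0.0013, 0, -4, 0.006, 0.0013, 0, -4, 0.006, 0.0013, 0, -4, 0.006, 0.0013, 0, -4]}}

```text
clock: 22.65
position: [495.3, -62.7, -14.9]
ee_rot: [0.749, -0.662, 0.024, -0.032]
contact_force: [2.0, -1.9, 1.9]
gripper_width: 2.1
```

```bash
python3 - <<'E'
from h import *
st();snap('side','s18.png');snap('top','t18.png')
for c,n in (('side','s18'),('top','t18')):
    im=cv2.imread(f'pics/{n}.png')
    im=im[180:330,210:390] if c=='side' else im[170:320,200:380]
    cv2.imwrite(f'pics/{n}z.png',cv2.resize(im,None,fx=4,fy=4,interpolation=cv2.INTER_CUBIC))
E
```

```text
t 22.65 tip [492.8 -63.2  17. ] jaw 187.0 r 92.1 ang 172.0 tooltray 23.9 88.9 F [ 2.  -1.9  1.9] M [ 0.06  0.33 -0.87] j [ 0.2   0.42 -0.61 -0.   -0.46 -0.08] w 2.1 tilt [ 0.078  0.016 -0.997]
```

View pics/s18z.png

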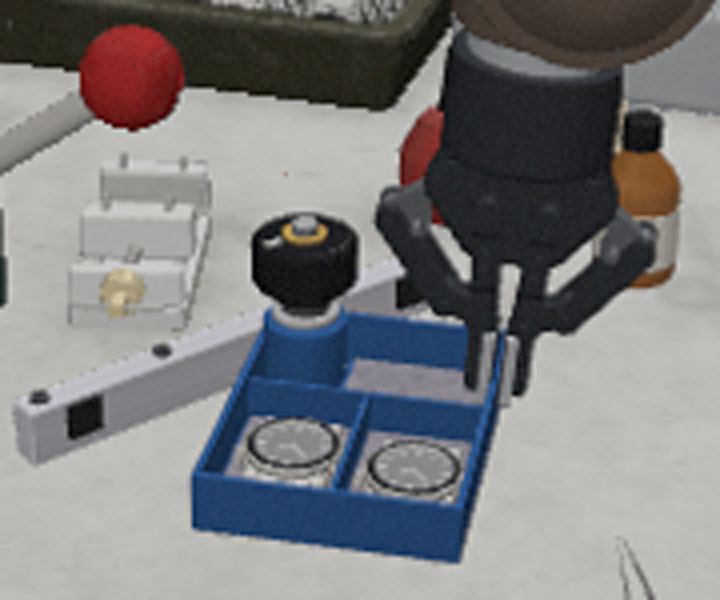

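View pics/t18z.png

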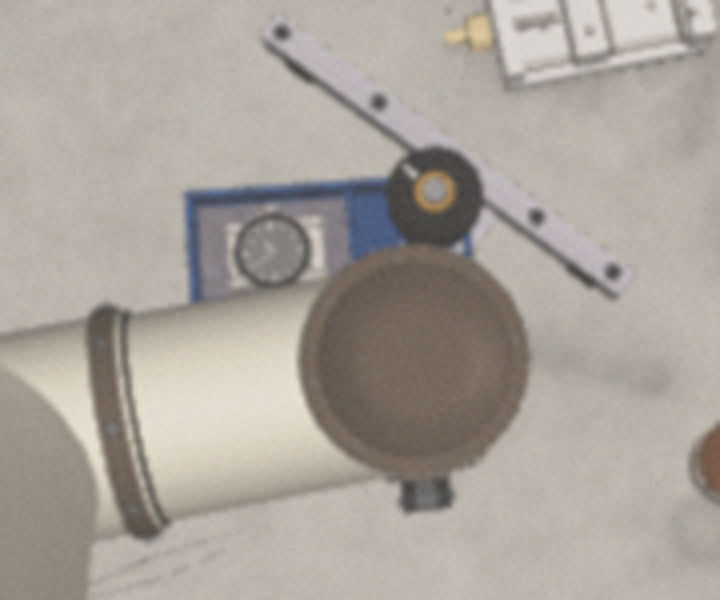

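Works well: the tray is at about 93.5° with the watches in place. I'll continue the same motion.

{"fn": "arm_command", "kwargs": {"commands": [0.0055, 0.0013, 0, -3.5, 0.0062, 0.0015, 0, -4, 0.0062, 0.0015, 0, -4, 0.0062, 0.0015, 0, -4, 0.0062, 0.0015, 0, -4]}}

```text
clock: 23.25
position: [496.4, -94.3, -14.8]
ee_rot: [0.848, -0.529, 0.029, -0.028]
contact_force: [0.9, -2.4, 0.5]
gripper_width: 2.4
```

```bash
python3 - <<'E'
from h import *
st()
E
```

```text
t 23.25 tip [493.9 -94.8  17.1] jaw 206.1 r 92.1 ang 191.8 tooltray 22.7 89.2 F [ 0.9 -2.4  0.5] M [-0.37  0.24 -0.97] j [ 0.13  0.43 -0.59 -0.02 -0.47  0.34] w 2.4 tilt [ 0.079  0.017 -0.997]
```

{"fn": "arm_command", "kwargs": {"commands": [0.0055, 0.0013, 0, -3.5, 0.0062, 0.0015, 0, -4, 0.0062, 0.0015, 0, -4, 0.0062, 0.0015, 0, -4, 0.0062, 0.0015, 0, -4]}}

```text
clock: 23.75
position: [508.4, -124.4, -14.6]
ee_rot: [0.924, -0.38, 0.033, -0.023]
contact_force: [2.7, -3.1, -1.2]
gripper_width: 2.3
```

```bash
python3 - <<'E'
from h import *
st();snap('side','s19.png');snap('top','t19.png')
for c,n in (('side','s19'),('top','t19')):
    im=cv2.imread(f'pics/{n}.png')
    im=im[180:330,210:390] if c=='side' else im[170:320,200:380]
    cv2.imwrite(f'pics/{n}z.png',cv2.resize(im,None,fx=4,fy=4,interpolation=cv2.INTER_CUBIC))
E
```

```text
t 23.75 tip [ 505.8 -125.    17.3] jaw 225.3 r 92.3 ang 212.1 tooltray 21.2 89.8 F [ 2.7 -3.1 -1.2] M [-0.85 -0.   -0.91] j [ 0.06  0.45 -0.54 -0.03 -0.5   0.75] w 2.3 tilt [ 0.08   0.018 -0.997]
```

View pics/s19z.png

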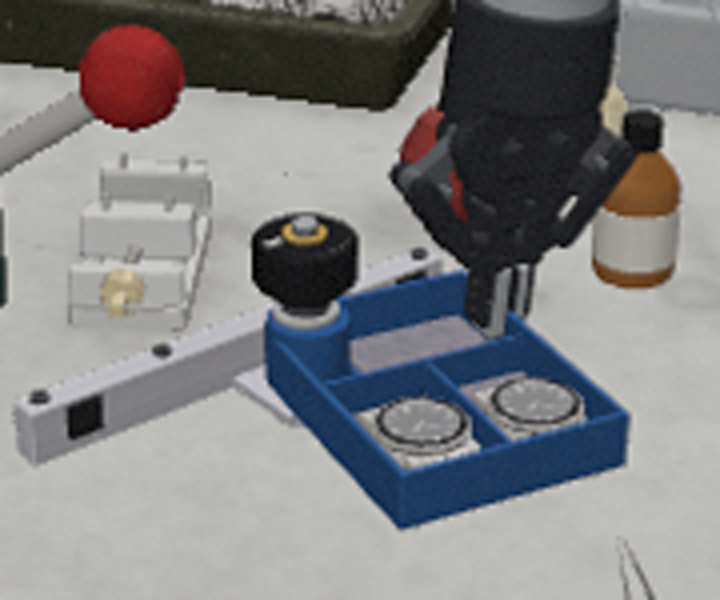

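View pics/t19z.png

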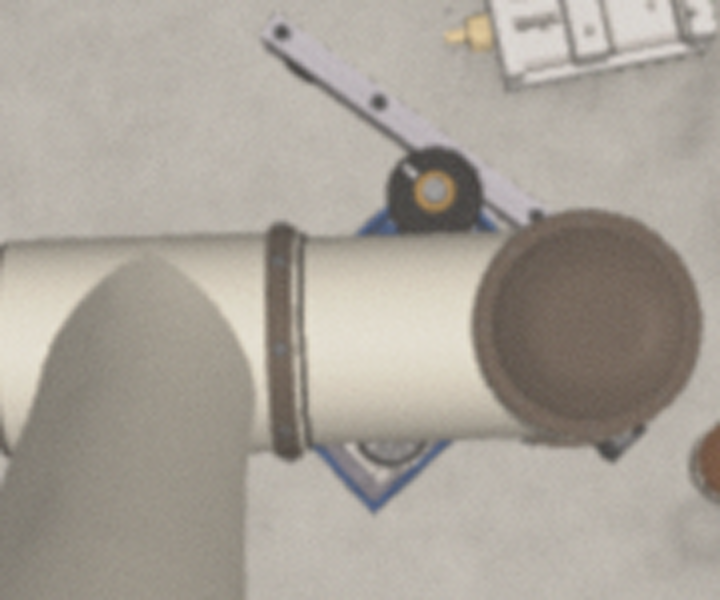

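{"fn": "arm_command", "kwargs": {"commands": [0.0038, 0.001, 0, -2.5, 0.004, 0.001, 0, -2.5, 0.004, 0.001, 0, -2.5, 0.003, 0.0007, 0, -2, 0.003, 0.0007, 0, -2]}}

```text
clock: 24.35
position: [520.3, -139.7, -14.6]
ee_rot: [0.956, -0.29, 0.035, -0.02]
contact_force: [1.6, -0.7, -0.3]
gripper_width: 2.5
```

```bash
python3 - <<'E'
from h import *
st();snap('side','s20.png')
im=cv2.imread('pics/s20.png')[200:320,240:390]
cv2.imwrite('pics/s20z.png',cv2.resize(im,None,fx=5,fy=5,interpolation=cv2.INTER_CUBIC))
print(arm.place_of('side','tray_corner')[:1] and [ (q['confidence'],w('side',q['centre']).round(1)) for q in arm.place_of('side','tray_corner')[:1]])
E
```

```text
t 24.35 tip [ 517.8 -140.3   17.3] jaw 236.3 r 92.3 ang 224.2 tooltray 19.4 90.2 F [ 1.6 -0.7 -0.3] M [-0.16  0.27 -0.68] j [ 0.03  0.47 -0.5  -0.03 -0.53  0.98] w 2.5 tilt [ 0.079  0.017 -0.997]
[(0.6, array([423.1, -76.9,  24.7]))]
```

View pics/s20z.png

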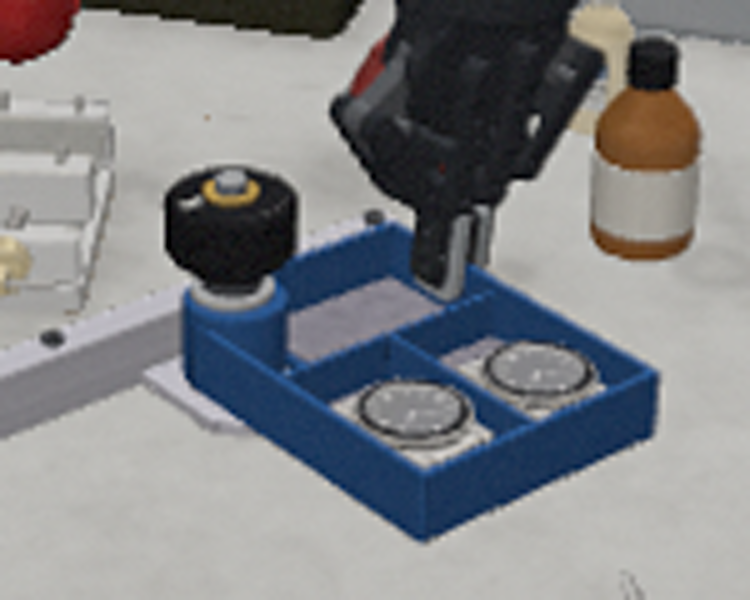

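{"fn": "arm_command", "kwargs": {"commands": [0.003, 0.0007, 0, -1.5, 0.003, 0.0007, 0, -1.5, 0.003, 0.0007, 0, -1.5, 0.003, 0.0007, 0, -1.5, 0.003, 0.0007, 0, -1]}}

```text
clock: 25.0
position: [520.1, -140.0, -14.6]
ee_rot: [0.97, -0.24, 0.025, -0.022]
contact_force: [-4.7, 8.1, 6.3]
gripper_width: 2.1
```

```bash
python3 - <<'E'
from h import *
st()
E
```

```text
t 25.0 tip [ 518.2 -141.    17.4] jaw 242.3 r 92.5 ang 224.7 tooltray 28.0 88.2 F [-4.7  8.1  6.3] M [ 2.36  1.26 -1.39] j [ 0.02  0.47 -0.47 -0.06 -0.57  1.11] w 2.1 tilt [ 0.058  0.031 -0.998]
```

The tray stopped advancing, with the reaction up to ~9 N, so it is on the bumper. Release and lift.

{"fn": "arm_command", "kwargs": {"commands": [0, 0, 0, 0, 0, 0, 0, 0, 0, 0, 0, 0, 0, 0, 0, 0, 0, 0, -0.004, 0], "jaw": 0.3}}

```text
clock: 25.5
position: [518.7, -139.0, -11.0]
ee_rot: [0.971, -0.237, 0.024, -0.022]
contact_force: [-0.5, -0.2, -0.1]
gripper_width: 25.6
```

```bash
python3 - <<'E'
from h import *
st()
snap('side','s21.png')
im=cv2.imread('pics/s21.png')[200:320,240:390]
cv2.imwrite('pics/s21z.png',cv2.resize(im,None,fx=5,fy=5,interpolation=cv2.INTER_CUBIC))
E
```

```text
t 25.5 tip [ 516.9 -140.    21. ] jaw 242.6 r 92.7 ang 223.6 tooltray 30.1 87.7 F [-0.5 -0.2 -0.1] M [-0.04  0.19 -0.03] j [ 0.02  0.47 -0.47 -0.05 -0.58  1.12] w 25.6 tilt [ 0.056  0.031 -0.998]
```

View pics/s21z.png

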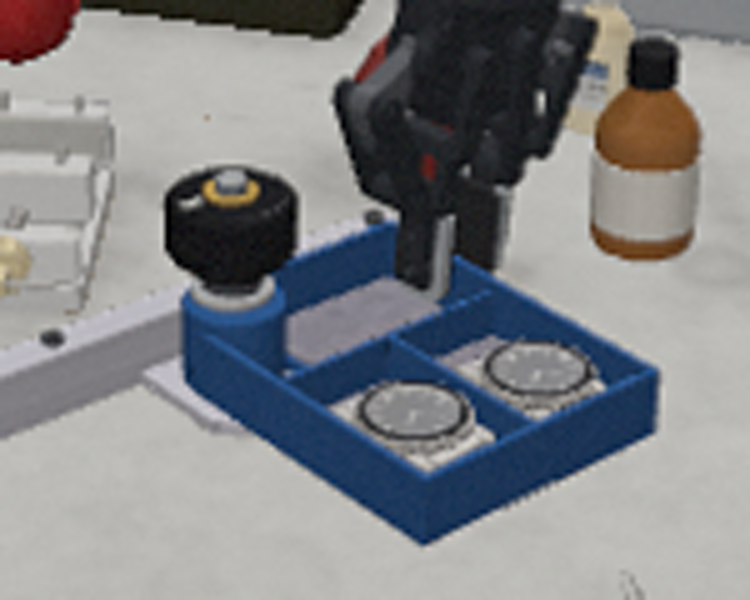

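```bash
python3 - <<'E'
from h import *
p=arm.read_state()['position']
plan([p[0],p[1],100],None,5)
E
```

```text
t 25.55 p [ 519.4 -139.   -10. ] jaw -117.4 j6 1.12 F [ 0.4 -0.2  0.4]
0.0008, -0.0012, -0.0220, 0.00,
0.0008, -0.0012, -0.0220, 0.00,
0.0008, -0.0012, -0.0220, 0.00,
0.0008, -0.0012, -0.0220, 0.00,
0.0008, -0.0012, -0.0220, 0.00
--
```

{"fn": "arm_command", "kwargs": {"commands": [0.0005, -0.0008, -0.012, 0, 0.0008, -0.0012, -0.024, 0, 0.0008, -0.0012, -0.025, 0, 0.0008, -0.0012, -0.025, 0, 0.0008, -0.0012, -0.025, 0]}}

```text
clock: 26.05
position: [516.6, -139.8, 105.1]
ee_rot: [0.971, -0.237, 0.021, -0.021]
contact_force: [-0.0, -0.2, -0.1]
gripper_width: 25.5
```

```bash
python3 - <<'E'
from h import *
st();ty(f='t22.png');snap('side','s22.png')
print([ (round(q['confidence'],2),w('side',q['centre']).round(1)) for q in arm.place_of('side','tray_corner')[:1]])
im=cv2.imread('pics/t22.png')[170:320,200:380]
cv2.imwrite('pics/t22z.png',cv2.resize(im,None,fx=4,fy=4,interpolation=cv2.INTER_CUBIC))
fit('knob_grip',[585,-75])
E
```

```text
t 26.05 tip [ 515.  -140.8  137. ] jaw 242.6 r 94.7 ang 223.2 tooltray 31.5 89.3 F [-0.  -0.2 -0.1] M [-0.02  0.02 -0.  ] j [ 0.02  0.3  -0.36 -0.04 -0.86  1.1 ] w 25.5 tilt [ 0.051  0.03  -0.998]
corner 0.78 [422.8 -77.3  15.4] yaw 144.3
[(0.91, array([422.5, -75.2,  22. ]))]
knob_grip {'top': (0.67, 327), 'side': (0.75, 489)} {'top': (array([585., -75.]), [np.float64(0.0)]), 'side': (array([587.2, -79.8]), [np.float64(0.88)]), 'top+side': (array([587.2, -79.8]), [np.float64(0.0), np.float64(0.88)])}
```

View pics/t22z.png

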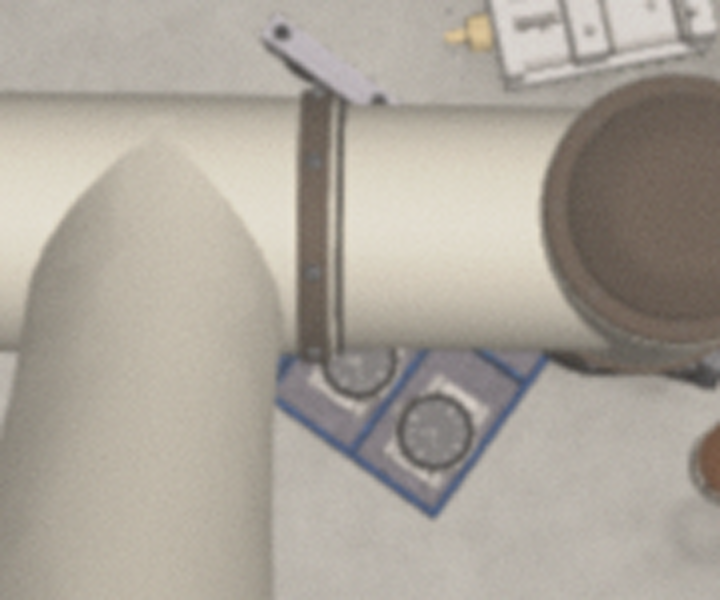

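```bash
python3 - <<'E'
from h import *
print(ray('top',308.7,217.6,88),ray('top',228+567/7,180+262/6.6,82))
plan([588,-74,105],None,10,turn=68)
E
```

```text
[584.48987669 -75.8168818   88.        ] [581.4136148  -76.42465979  82.        ]
t 26.35 p [ 515.9 -139.6  102.5] jaw -117.4 j6 1.1 F [-1.   0.7  0.5]
0.0034, -0.0091, 0.0003, -6.80,
0.0044, -0.0087, 0.0003, -6.80,
0.0054, -0.0081, 0.0003, -6.80,
0.0063, -0.0074, 0.0003, -6.80,
0.0072, -0.0066, 0.0003, -6.80
--
0.0079, -0.0057, 0.0003, -6.80,
0.0085, -0.0047, 0.0002, -6.80,
0.0090, -0.0037, 0.0002, -6.80,
0.0094, -0.0026, 0.0002, -6.80,
0.0096, -0.0015, 0.0001, -6.80
--
```

{"fn": "arm_command", "kwargs": {"commands": [0.0034, -0.0091, -0.001, -6.8, 0.0044, -0.0087, -0.001, -6.8, 0.0054, -0.0081, -0.001, -6.8, 0.0063, -0.0074, 0, -6.8, 0.0072, -0.0066, 0, -6.8], "jaw": 1}}

```text
clock: 26.85
position: [547.0, -106.5, 102.0]
ee_rot: [0.997, 0.067, 0.018, -0.014]
contact_force: [-0.3, -0.3, -0.3]
gripper_width: 85.2
```

{"fn": "arm_command", "kwargs": {"commands": [0.0079, -0.0057, 0, -6.8, 0.0085, -0.0047, 0, -6.8, 0.009, -0.0037, 0, -6.8, 0.0085, -0.0026, 0, -6.8, 0.005, -0.001, 0, -6.8]}}

```text
clock: 27.35
position: [574.8, -74.9, 96.3]
ee_rot: [0.93, 0.367, 0.014, -0.01]
contact_force: [-0.4, 0.2, -0.2]
gripper_width: 85.5
```

```bash
python3 - <<'E'
from h import *
st()
t=R.from_quat(arm.read_state()['ee_rot']).as_matrix()[:,2]
plan([584.7+t[0]*51,-75.6+t[1]*51,60],None,5)
E
```

```text
t 27.35 tip [574.2 -75.8 128.3] jaw 313.1 r 9.8 ang 179.0 tooltray 7.0 -6.8 F [-0.4  0.2 -0.2] M [-0.04  0.04  0.01] j [ 0.13  0.39 -0.24 -0.03 -0.91  2.21] w 85.5 tilt [ 0.019  0.029 -0.999]
t 27.35 p [574.8 -74.9  96.3] jaw -46.9 j6 2.21 F [-0.4  0.2 -0.2]
0.0014, 0.0014, 0.0073, 0.00,
0.0014, 0.0014, 0.0073, 0.00,
0.0014, 0.0014, 0.0073, 0.00,
0.0014, 0.0014, 0.0073, 0.00,
0.0014, 0.0014, 0.0073, 0.00
--
```

{"fn": "arm_command", "kwargs": {"commands": [0.0035, 0.0035, 0, 0, 0.0035, 0.0035, 0.004, 0, 0, 0, 0.006, 0, 0, 0, 0.006, 0, 0, 0, 0, 0]}}

```text
clock: 27.85
position: [583.4, -75.1, 75.0]
ee_rot: [0.931, 0.364, 0.01, -0.011]
contact_force: [-0.3, -0.2, -0.4]
gripper_width: 85.6
```

```bash
python3 - <<'E'
from h import *
st()
t=R.from_quat(arm.read_state()['ee_rot']).as_matrix()[:,2]
plan([584.7+t[0]*51,-75.6+t[1]*51,17],None,10)
snap('side','s23.png')
im=cv2.imread('pics/s23.png')[180:300,220:370]
cv2.imwrite('pics/s23z.png',cv2.resize(im,None,fx=5,fy=5,interpolation=cv2.INTER_CUBIC))
E
```

```text
t 27.85 tip [583.1 -76.  107. ] jaw 312.7 r 0.9 ang 179.6 tooltray 0.7 -0.6 F [-0.3 -0.2 -0.4] M [-0.11  0.02 -0.01] j [ 0.13  0.43 -0.24 -0.03 -0.88  2.21] w 85.6 tilt [ 0.011  0.029 -1.   ]
t 27.85 p [583.4 -75.1  75. ] jaw -47.3 j6 2.21 F [-0.3 -0.2 -0.4]
0.0000, 0.0001, 0.0058, 0.00,
0.0000, 0.0001, 0.0058, 0.00,
0.0000, 0.0001, 0.0058, 0.00,
0.0000, 0.0001, 0.0058, 0.00,
0.0000, 0.0001, 0.0058, 0.00
--
0.0000, 0.0001, 0.0058, 0.00,
0.0000, 0.0001, 0.0058, 0.00,
0.0000, 0.0001, 0.0058, 0.00,
0.0000, 0.0001, 0.0058, 0.00,
0.0000, 0.0001, 0.0058, 0.00
--
```

View pics/s23z.png

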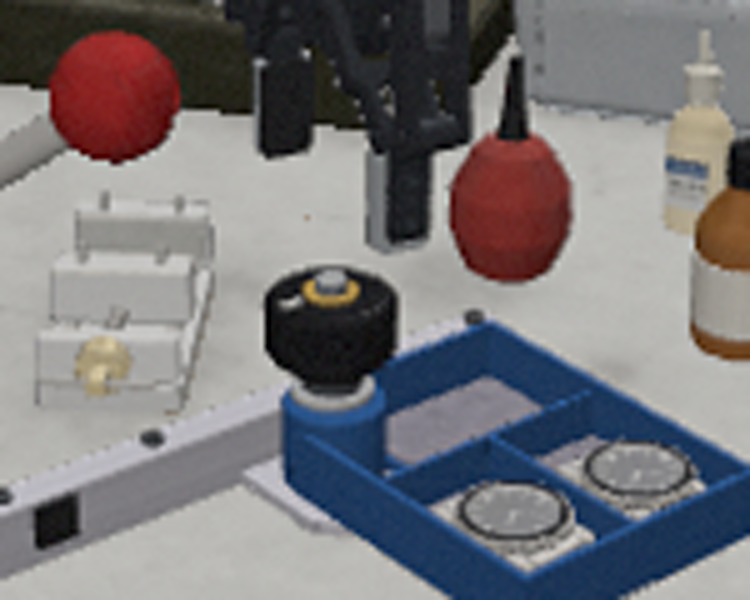

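```bash
python3 - <<'E'
from h import *
s=arm.read_state();Rm=R.from_quat(s['ee_rot']).as_matrix();p=s['position']
f=lambda P:((pix('side',P)-[220,180])*5).round(0)
for o in (30,36,42,46):
    print(o,[f(p-Rm[:,2]*o+Rm[:,1]*q) for q in (-50,0,50)])
print('axis',[f([584.7,-75.6,z]) for z in (60,82,88,110,120)])
E
```

```text
30 [array([400., 296.]), array([335., 241.]), array([276., 190.])]
36 [array([400., 280.]), array([336., 226.]), array([276., 175.])]
42 [array([400., 265.]), array([336., 211.]), array([276., 160.])]
46 [array([401., 254.]), array([336., 200.]), array([276., 151.])]
axis [array([332., 351.]), array([332., 298.]), array([332., 283.]), array([331., 229.]), array([331., 204.])]
```

{"fn": "arm_command", "kwargs": {"commands": [0.0005, 0.0005, 0.01, 0, 0.0005, 0.0005, 0.012, 0, 0, 0, 0.012, 0, 0, 0, 0.012, 0, 0, 0, 0.006, 0]}}

```text
clock: 28.4
position: [585.8, -73.8, 19.9]
ee_rot: [0.931, 0.364, 0.011, -0.011]
contact_force: [-0.2, -0.0, -0.1]
gripper_width: 85.5
```

```bash
python3 - <<'E'
from h import *
st()
snap('side','s24.png')
im=cv2.imread('pics/s24.png')[180:300,220:370]
cv2.imwrite('pics/s24z.png',cv2.resize(im,None,fx=5,fy=5,interpolation=cv2.INTER_CUBIC))
E
```

```text
t 28.4 tip [585.4 -74.7  51.9] jaw 312.7 r 1.9 ang 41.3 tooltray -1.9 0.0 F [-0.2 -0.  -0.1] M [-0.11 -0.    0.01] j [ 0.13  0.5  -0.29 -0.04 -0.76  2.21] w 85.5 tilt [ 0.013  0.029 -1.   ]
```

View pics/s24z.png

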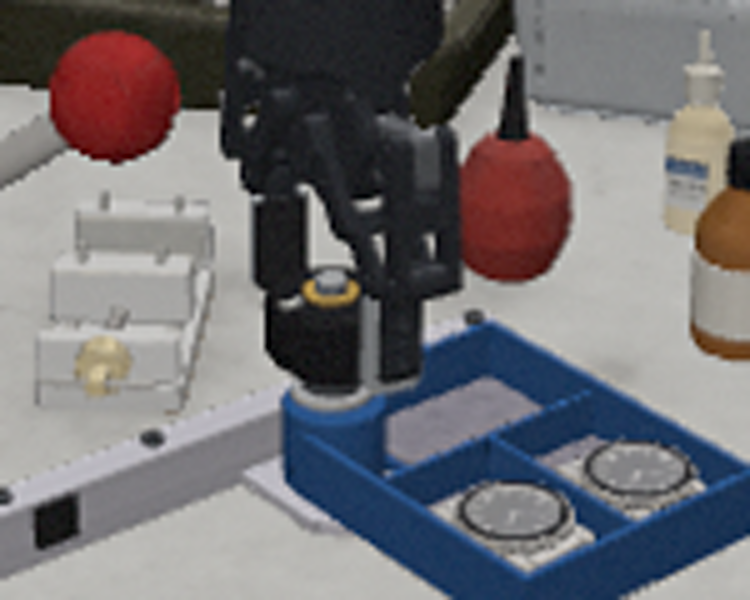

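{"fn": "arm_command", "kwargs": {"commands": [0, 0, 0.003, 0, 0, 0, 0, 0, 0, 0, 0, 0, 0, 0, 0, 0, 0, 0, 0, 0], "jaw": 0.3}}

```text
clock: 28.95
position: [586.3, -74.4, 16.3]
ee_rot: [0.931, 0.364, 0.011, -0.011]
contact_force: [1.6, -0.5, -2.5]
gripper_width: 46.3
```

```bash
python3 - <<'E'
from h import *
st()
E
```

```text
t 28.95 tip [585.8 -75.2  48.3] jaw 312.7 r 2.0 ang 22.5 tooltray -1.9 0.7 F [ 1.6 -0.5 -2.5] M [-0.32 -0.24  0.01] j [ 0.13  0.51 -0.29 -0.04 -0.76  2.21] w 46.3 tilt [ 0.013  0.028 -1.   ]
```

Knob gripped at 46.3 mm (48 with the sensor's bias), with small forces. Turn clockwise.

{"fn": "arm_command", "kwargs": {"commands": [0, 0, 0.0001, 5, 0, 0, 0.0001, 7, 0, 0, 0.0001, 8, 0, 0, 0.0001, 8, 0, 0, 0.0001, 8]}}

```text
clock: 29.45
position: [586.3, -74.5, 15.9]
ee_rot: [0.999, 0.049, 0.007, -0.012]
contact_force: [-1.0, 0.5, -2.2]
gripper_width: 45.9
```

```bash
python3 - <<'E'
from h import *
st()
E
```

```text
t 29.45 tip [585.8 -75.3  47.9] jaw 275.6 r 1.9 ang 20.8 tooltray -1.9 -0.5 F [-1.   0.5 -2.2] M [-1.32 -0.23  0.11] j [ 0.13  0.51 -0.29 -0.03 -0.75  1.56] w 45.9 tilt [ 0.014  0.026 -1.   ]
```

{"fn": "arm_command", "kwargs": {"commands": [0, 0, 0.0001, 8, 0, 0, 0.0001, 8, 0, 0, 0.0001, 8, 0, 0, 0.0001, 8, 0, 0, 0.0001, 8]}}

```text
clock: 29.95
position: [586.0, -74.4, 15.4]
ee_rot: [0.952, -0.305, 0.002, -0.011]
contact_force: [1.5, 1.7, -2.5]
gripper_width: 46.4
```

{"fn": "arm_command", "kwargs": {"commands": [0, 0, 0.0001, 8, 0, 0, 0.0001, 8, 0, 0, 0.0001, 8, 0, 0, 0.0001, 8, 0, 0, 0.0001, 8]}}

```text
clock: 30.45
position: [586.3, -74.2, 15.0]
ee_rot: [0.784, -0.621, -0.002, -0.009]
contact_force: [0.1, -0.3, -1.8]
gripper_width: 46.3
```

```bash
python3 - <<'E'
from h import *
st()
snap('side','s25.png')
print([ (round(q['confidence'],2),w('side',q['centre']).round(1)) for q in arm.place_of('side','tray_corner')[:1]])
im=cv2.imread('pics/s25.png')[180:300,220:370]
cv2.imwrite('pics/s25z.png',cv2.resize(im,None,fx=5,fy=5,interpolation=cv2.INTER_CUBIC))
E
```

```text
t 30.45 tip [586.  -74.7  47. ] jaw 193.2 r 2.4 ang 32.5 tooltray 0.8 -2.2 F [ 0.1 -0.3 -1.8] M [-0.65 -0.22  0.13] j [ 0.14  0.51 -0.29 -0.02 -0.75  0.11] w 46.3 tilt [ 0.009  0.017 -1.   ]
[(0.91, array([423.8, -74.3,  23.5]))]
```

View pics/s25z.png

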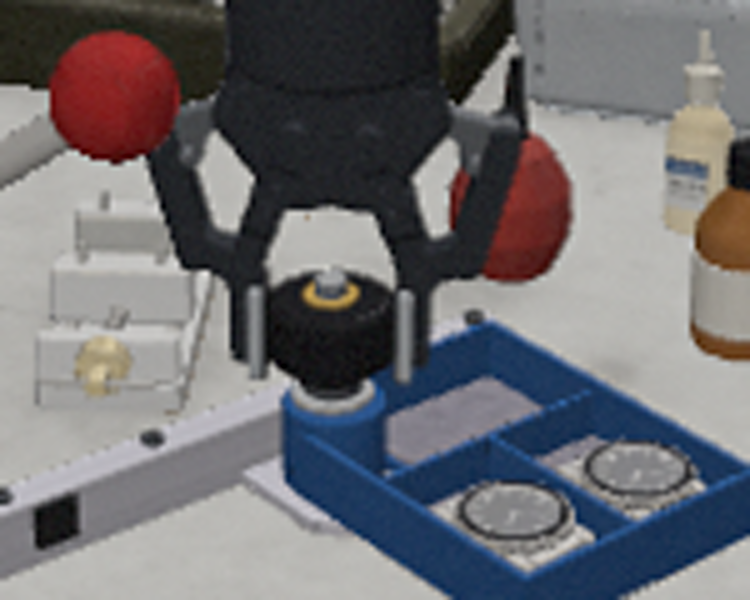

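{"fn": "arm_command", "kwargs": {"commands": [0, 0, 0.0001, 8, 0, 0, 0.0001, 8, 0, 0, 0.0001, 8, 0, 0, 0.0001, 8, 0, 0, 0.0001, 8]}}

```text
clock: 31.05
position: [586.9, -74.2, 14.6]
ee_rot: [-0.524, 0.852, 0.004, 0.009]
contact_force: [-0.4, 0.1, -3.4]
gripper_width: 46.2
```

```bash
python3 - <<'E'
from h import *
st()
E
```

```text
t 31.05 tip [586.5 -74.8  46.6] jaw 153.1 r 2.8 ang 26.5 tooltray 2.2 -1.7 F [-0.4  0.1 -3.4] M [-0.81 -0.51  0.09] j [ 0.14  0.51 -0.29 -0.02 -0.75 -0.59] w 46.2 tilt [ 0.011  0.017 -1.   ]
```

{"fn": "arm_command", "kwargs": {"commands": [0, 0, 0.0001, 8, 0, 0, 0.0001, 8, 0, 0, 0.0001, 8, 0, 0, 0.0001, 8, 0, 0, 0.0001, 8]}}

```text
clock: 31.55
position: [587.2, -74.8, 14.3]
ee_rot: [-0.198, 0.98, 0.006, 0.008]
contact_force: [-1.3, 0.2, -2.2]
gripper_width: 46.1
```

```bash
python3 - <<'E'
from h import *
st();snap('side','s26.png')
print([ (round(q['confidence'],2),w('side',q['centre']).round(1)) for q in arm.place_of('side','tray_corner')[:1]])
E
```

```text
t 31.55 tip [586.8 -75.2  46.3] jaw 112.8 r 2.9 ang 15.6 tooltray 2.9 -0.4 F [-1.3  0.2 -2.2] M [-1.12 -0.17  0.09] j [ 0.14  0.51 -0.3  -0.02 -0.75 -1.3 ] w 46.1 tilt [ 0.013  0.014 -1.   ]
[(0.83, array([422.6, -74.3,  23. ]))]
```

{"fn": "arm_command", "kwargs": {"commands": [0, 0, 0.0001, 7, 0, 0, 0.0001, 7, 0, 0, 0.0001, 7, 0, 0, 0.0001, 6, 0, 0, 0.0001, 6]}}

```text
clock: 32.15
position: [587.0, -75.3, 14.0]
ee_rot: [0.08, 0.997, 0.006, 0.005]
contact_force: [0.6, 0.6, -2.3]
gripper_width: 46.2
```

```bash
python3 - <<'E'
from h import *
st()
E
```

```text
t 32.15 tip [586.7 -75.7  46. ] jaw 80.9 r 2.7 ang 7.2 tooltray 2.6 0.8 F [ 0.6  0.6 -2.3] M [-1.35  0.09  0.08] j [ 0.14  0.51 -0.3  -0.01 -0.75 -1.86] w 46.2 tilt [ 0.011  0.01  -1.   ]
```

{"fn": "arm_command", "kwargs": {"commands": [0, 0, 0.0001, 5, 0, 0, 0.0001, 5, 0, 0, 0.0001, 5, 0, 0, 0.0001, 5, 0, 0, 0.0, 5]}}

```text
clock: 32.65
position: [586.6, -75.7, 13.8]
ee_rot: [0.285, 0.959, 0.004, 0.002]
contact_force: [1.9, 0.1, -2.1]
gripper_width: 46.7
```

```bash
python3 - <<'E'
from h import *
st()
E
```

```text
t 32.65 tip [586.4 -75.9  45.8] jaw 56.9 r 2.4 ang 2.6 tooltray 1.9 1.4 F [ 1.9  0.1 -2.1] M [-0.91  0.    0.12] j [ 0.14  0.52 -0.3  -0.01 -0.75 -2.29] w 46.7 tilt [ 0.006  0.006 -1.   ]
```

{"fn": "arm_command", "kwargs": {"commands": [0, 0, 0, 4, 0, 0, 0, 4, 0, 0, 0, 4, 0, 0, 0, 4, 0, 0, 0, 4]}}

```text
clock: 33.15
position: [584.9, -74.3, 14.0]
ee_rot: [0.427, 0.904, 0.001, -0.001]
contact_force: [-2.8, 4.3, 0.3]
gripper_width: 46.2
```

```bash
python3 - <<'E'
from h import *
st()
E
```

```text
t 33.15 tip [584.9 -74.4  46. ] jaw 39.4 r 1.9 ang 60.7 tooltray -0.7 1.7 F [-2.8  4.3  0.3] M [1.18 0.45 1.88] j [ 0.15  0.52 -0.3  -0.   -0.76 -2.6 ] w 46.2 tilt [-0.001  0.002 -1.   ]
```

Torque jumped from 0.12 to 1.88 N·m, which is the dead stop. A small extra nudge will confirm it.

{"fn": "arm_command", "kwargs": {"commands": [0, 0, 0, 3, 0, 0, 0, 3, 0, 0, 0, 0, 0, 0, 0, 0, 0, 0, 0, 0]}}

```text
clock: 33.65
position: [583.6, -72.3, 14.1]
ee_rot: [0.46, 0.888, 0.0, -0.002]
contact_force: [-0.0, 0.4, 0.2]
gripper_width: 46.0
```

```bash
python3 - <<'E'
from h import *
st();snap('side','s27.png')
print([ (round(q['confidence'],2),w('side',q['centre']).round(1)) for q in arm.place_of('side','tray_corner')[:1]])
im=cv2.imread('pics/s27.png')[180:300,220:370]
cv2.imwrite('pics/s27z.png',cv2.resize(im,None,fx=5,fy=5,interpolation=cv2.INTER_CUBIC))
E
```

```text
t 33.65 tip [583.7 -72.4  46.1] jaw 35.2 r 3.6 ang 95.1 tooltray -3.1 1.8 F [-0.   0.4  0.2] M [0.05 0.01 0.03] j [ 0.15  0.51 -0.3  -0.   -0.76 -2.67] w 46.0 tilt [-0.003  0.003 -1.   ]
[(0.86, array([418.8, -75.6,  23.3]))]
```

View pics/s27z.png

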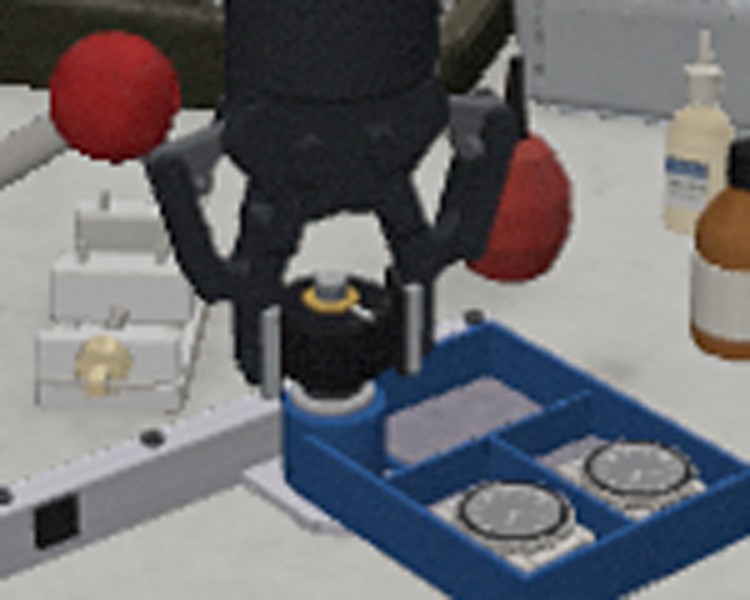

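{"fn": "arm_command", "kwargs": {"commands": [0, 0, 0, 0, 0, 0, 0, 0, 0, 0, 0, 0, 0, 0, -0.005, 0, 0, 0, -0.02, 0], "jaw": 1}}

```text
clock: 34.25
position: [582.2, -72.7, 38.2]
ee_rot: [0.461, 0.887, -0.0, -0.004]
contact_force: [0.5, -0.3, -0.9]
gripper_width: 85.2
```

{"fn": "arm_command", "kwargs": {"commands": [0, 0, -0.03, 0, 0, 0, -0.03, 0, 0.005, 0, -0.04, 0, 0.01, 0.02, -0.03, 0, 0.02, 0.04, -0.01, 0]}}

```text
clock: 34.75
position: [611.1, -12.6, 187.4]
ee_rot: [0.464, 0.886, -0.0, -0.003]
contact_force: [1.0, 0.2, -0.8]
gripper_width: 84.9
```

```bash
python3 - <<'E'
from h import *
st()
p=arm.read_state()['position'];plan([470,-330,170],None,10)
E
```

```text
t 34.75 tip [611.3 -12.7 219.4] jaw 34.8 r 69.0 ang 66.7 tooltray -36.5 58.5 F [ 1.   0.2 -0.8] M [-0.04 -0.17 -0.02] j [ 0.24  0.37 -0.04 -0.   -1.17 -2.77] w 84.9 tilt [-0.006  0.003 -1.   ]
t 34.75 p [611.1 -12.6 187.4] jaw 34.8 j6 -2.77 F [ 1.   0.2 -0.8]
-0.0180, -0.0297, 0.0017, 0.00,
-0.0180, -0.0297, 0.0017, 0.00,
-0.0180, -0.0297, 0.0017, 0.00,
-0.0180, -0.0297, 0.0017, 0.00,
-0.0180, -0.0297, 0.0017, 0.00
--
-0.0180, -0.0297, 0.0017, 0.00,
-0.0180, -0.0297, 0.0017, 0.00,
-0.0180, -0.0297, 0.0017, 0.00,
-0.0180, -0.0297, 0.0017, 0.00,
-0.0180, -0.0297, 0.0017, 0.00
--
```

```bash
python3 - <<'E'
from h import *
plan([610,110,185],None,5,turn=30)
E
```

```text
t 34.75 p [611.1 -12.6 187.4] jaw 34.8 j6 -2.77 F [ 1.   0.2 -0.8]
0.0203, 0.0138, 0.0005, -6.00,
0.0187, 0.0158, 0.0005, -6.00,
0.0170, 0.0177, 0.0005, -6.00,
0.0150, 0.0194, 0.0005, -6.00,
0.0129, 0.0208, 0.0005, -6.00
--
```

{"fn": "arm_command", "kwargs": {"commands": [0.014, 0.01, 0, -6, 0.0187, 0.0158, 0, -6, 0.017, 0.0177, 0, -6, 0.015, 0.0194, 0, -6, 0.0129, 0.0208, 0, -6]}}

```text
clock: 35.25
position: [613.3, 108.6, 195.1]
ee_rot: [0.208, 0.978, 0.004, 0.003]
contact_force: [0.3, -0.4, -0.2]
gripper_width: 85.5
```

```bash
python3 - <<'E'
from h import *
st();ty(f='t28.png');snap('side','s28.png')
print([ (round(q['confidence'],2),w('side',q['centre']).round(1)) for q in arm.place_of('side','tray_corner')[:1]])
im=cv2.imread('pics/t28.png')[190:290,250:360]
cv2.imwrite('pics/t28z.png',cv2.resize(im,None,fx=6,fy=6,interpolation=cv2.INTER_CUBIC))
E
```

```text
t 35.25 tip [613.  108.4 227.1] jaw 65.9 r 186.6 ang 81.0 tooltray -48.6 180.2 F [ 0.3 -0.4 -0.2] M [-0.01  0.04 -0.02] j [ 0.43  0.38 -0.01 -0.   -1.18 -2.42] w 85.5 tilt [ 0.007  0.006 -1.   ]
corner 0.58 [423.9 -72.6  19.3] yaw 142.6
[(0.82, array([420.8, -76.9,  22.6]))]
```

View pics/t28z.png

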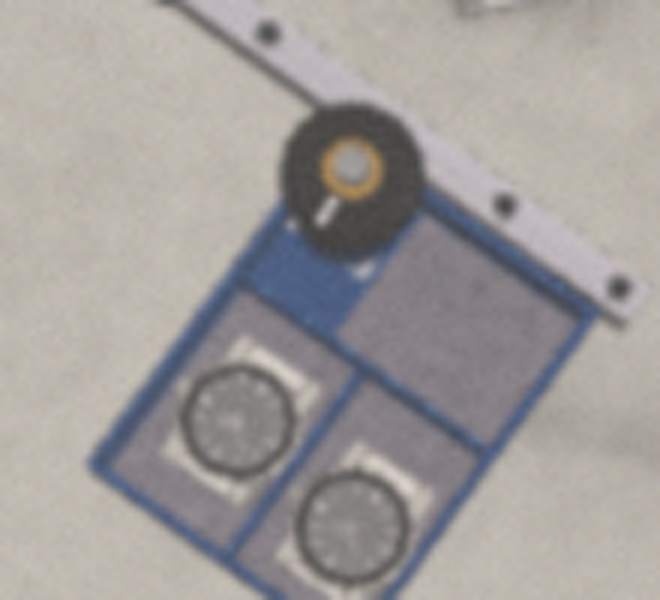

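View pics/s28.png

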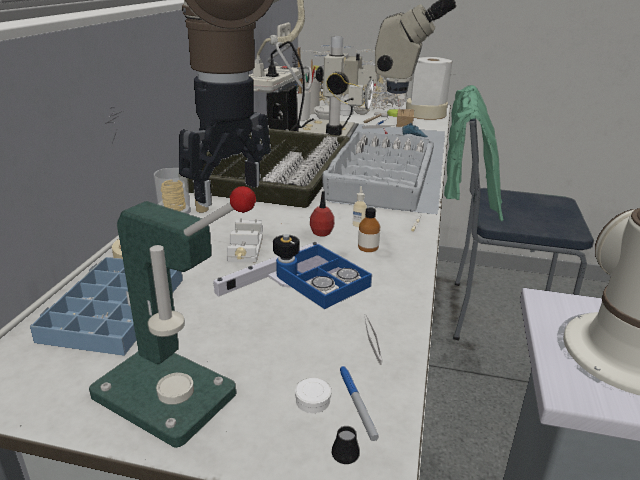

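```bash
python3 - <<'E'
from h import *
g=lambda f:cv2.cvtColor(cv2.imread('pics/'+f),cv2.COLOR_BGR2GRAY).astype(np.float32)
a,b,c=g('s22.png'),g('s28.png'),g('s21.png')
for n,(y0,y1,x0,x1) in {'traycorner':(265,310,300,375),'tray right':(250,290,330,375),'bg':(340,400,120,240)}.items():
    w_=cv2.createHanningWindow((x1-x0,y1-y0),cv2.CV_32F)
    print(n,cv2.phaseCorrelate(a[y0:y1,x0:x1],b[y0:y1,x0:x1],w_),cv2.phaseCorrelate(c[y0:y1,x0:x1],b[y0:y1,x0:x1],w_))
for n,x in (('oil_bottle',[492,-345]),('solvent_bottle',[454,-232]),('blower',[562,-274])): 
    for cam in('top','side'):
        r=arm.place_of(cam,n)
        if r: print(n,cam,round(r[0]['confidence'],2),w(cam,r[0]['centre']).round(0))
im=cv2.imread('pics/t28.png')[180:300,220:460];cv2.imwrite('pics/t28y.png',cv2.resize(im,None,fx=3.3,fy=3.3,interpolation=cv2.INTER_CUBIC))
im=cv2.imread('pics/s28.png')[190:310,210:400];cv2.imwrite('pics/s28y.png',cv2.resize(im,None,fx=4.2,fy=4.2,interpolation=cv2.INTER_CUBIC))
E
```

```text
traycorner ((0.4903878187289763, 0.4709451570893286), 0.9936272181758175) ((0.5003934710707227, 0.46057532783231636), 0.8264743778087474)
tray right ((0.4237906165720666, 0.005587333386564808), 0.9872550750441021) ((0.4527295447473918, -0.09023744029919811), 0.7609560685687595)
bg ((0.03200510936426326, -0.005071730964765209), 0.9802730217907164) ((0.004229780641267666, -0.015004066905607516), 0.8395999964078268)
oil_bottle top 0.54 [ 485. -340.   -1.]
oil_bottle side 0.75 [ 493. -343.    4.]
solvent_bottle top 0.58 [ 455. -231.    3.]
solvent_bottle side 0.85 [ 453. -234.    1.]
blower top 0.7 [ 564. -270.    4.]
blower side 0.73 [ 566. -278.   -3.]
```

View pics/s28y.png

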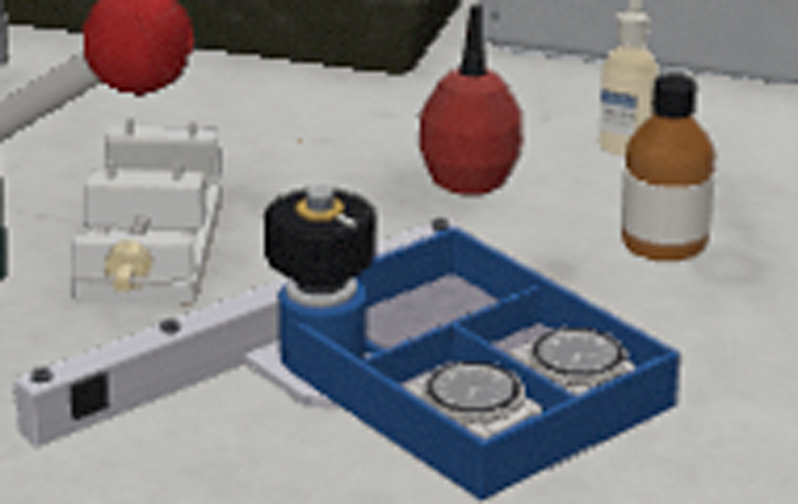

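View pics/t28y.png

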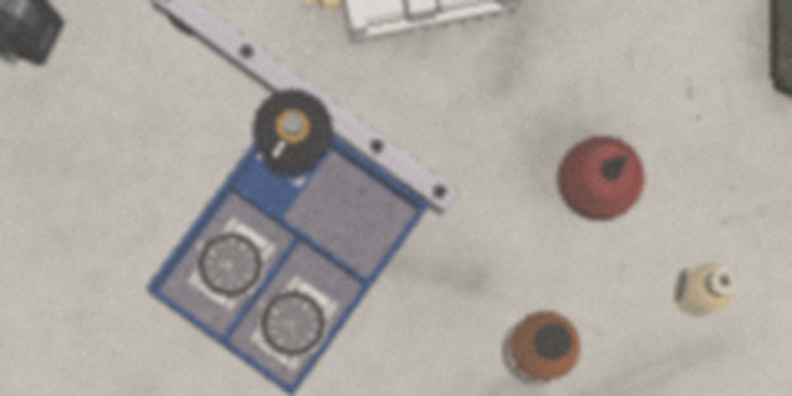

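```bash
python3 - <<'E'
from h import *
P=np.array([584.7,-75.6])
def tr(x,y,th,z=34):
    c,s=np.cos(np.radians(th)),np.sin(np.radians(th));return np.r_[P+[x*c-y*s,x*s+y*c],z]
for q in [(130,95),(130,-20),(-20,95),(90,40)]:
    a,b=pix('side',tr(*q,143.3)),pix('side',tr(*q,142.3)); print(q,a.round(1),(b-a).round(2),'per deg CW')
for d in ([1,0,0],[0,1,0],[0,0,1]): print(d,(pix('side',tr(90,40,143.3)+d)-pix('side',tr(90,40,143.3))).round(2))
# track several edges between images
g=lambda f:cv2.cvtColor(cv2.imread('pics/'+f),cv2.COLOR_BGR2GRAY)
A=g('s22.png')
pts=cv2.goodFeaturesToTrack(A[245:315,275:380],40,0.02,5)+np.float32([275,245])
for f in ('s27.png','s26.png','s25.png','s28.png'):
    B=g(f);q,st_,e=cv2.calcOpticalFlowPyrLK(A,B,pts,None,winSize=(11,11));
    if f=='s28.png':
        for p_,q_,o in zip(pts[:,0],q[:,0],st_[:,0]): 
            if o: print(p_,(q_-p_).round(2))
    print(f,np.median((q-pts)[st_[:,0]==1],axis=0))
E
```

```text
(130, 95) [371.8 274.5] [-0.25  0.78] per deg CW
(130, -20) [323.5 296.4] [-1.16  0.37] per deg CW
(-20, 95) [318.6 243.8] [0.66 0.26] per deg CW
(90, 40) [334.4 275.2] [-0.4   0.44] per deg CW
[1, 0, 0] [-0.54 -0.08]
[0, 1, 0] [-0.11  0.28]
[0, 0, 1] [ 0.02 -0.48]
s27.png [[-0.00119019  0.00720215]]
s26.png [[0.00346375 0.00616455]]
s25.png [[0.00552368 0.00491333]]
[293. 255.] [0.18 0.78]
[300. 250.] [ 0.14 -0.09]
[360. 277.] [-0.04  0.02]
[337. 287.] [-0.01 -0.  ]
[306. 282.] [-0.01 -0.01]
[278. 257.] [-0.44  0.72]
[311. 280.] [-0.01 -0.  ]
[370. 286.] [0.   0.02]
[324. 308.] [-0.01 -0.01]
[327. 261.] [0.01 0.01]
[371. 274.] [ 0.   -0.01]
[322. 291.] [-0.03  0.  ]
[335. 275.] [-0.01 -0.01]
[328. 272.] [ 0.02 -0.  ]
[331. 280.] [-0.02  0.  ]
[277. 276.] [-0.   -0.01]
[348. 283.] [0.01 0.  ]
[297. 273.] [ 0.   -0.01]
[338. 268.] [ 0.   -0.02]
[330. 286.] [-0.02  0.01]
[298. 263.] [0.08 0.06]
[356. 272.] [-0.03  0.01]
[360. 249.] [0.01 0.  ]
[284. 284.] [-0.03  0.  ]
[352. 277.] [-0.05  0.02]
[319. 267.] [ 0.02 -0.01]
[347. 274.] [ 0.01 -0.01]
[341. 277.] [0.01 0.02]
[314. 286.] [-0.03 -0.01]
[342. 271.] [-0.01 -0.01]
[319. 276.] [ 0.01 -0.01]
[322. 282.] [ 0. -0.]
[302. 273.] [ 0.01 -0.01]
[341. 301.] [-0.01  0.01]
[326. 279.] [-0.02 -0.  ]
[318. 256.] [0.03 0.  ]
[350. 296.] [-0.   -0.02]
[365. 251.] [0.01 0.01]
[372. 247.] [-0.02  0.01]
[332. 260.] [0.   0.02]
s28.png [[-0.00090027 -0.00042725]]
```

```bash
python3 - <<'E'
from h import *
g=lambda f:cv2.cvtColor(cv2.imread('pics/'+f),cv2.COLOR_BGR2GRAY)
A=g('s22.png');pts=np.float32([[371,274],[324,308],[322,291],[341,301],[370,286],[350,296]]).reshape(-1,1,2)
for f in ('s20.png','s21.png','s28.png'):
    q,o,e=cv2.calcOpticalFlowPyrLK(A,g(f),pts,None,winSize=(11,11));print(f,(q-pts)[:,0].round(2).tolist())
im=cv2.imread('pics/t28.png')
hsv=cv2.cvtColor(im,cv2.COLOR_BGR2HSV);m=cv2.inRange(hsv,(100,80,40),(125,255,200));m[:, :240]=0;m[:,360:]=0;m[:200]=0;m[310:]=0
n,l,s_,_=cv2.connectedComponentsWithStats(m);k=1+np.argmax(s_[1:,4]);c=np.argwhere(l==k)[:,::-1].astype(np.float32)
r=cv2.minAreaRect(c);b=cv2.boxPoints(r);W=np.array([ray('top',*p,34) for p in b]);print(W.round(1))
for i in range(4):
    d=W[(i+1)%4]-W[i];print(round(np.degrees(np.arctan2(d[1],d[0]))%180,1),np.hypot(*d[:2]).round(1))
E
```

```text
s20.png [[-0.03999999910593033, 0.30000001192092896], [-0.30000001192092896, -0.5099999904632568], [-0.28999999165534973, -0.5600000023841858], [-2.9700000286102295, 1.0700000524520874], [-0.11999999731779099, 0.4699999988079071], [1.6799999475479126, -1.0]]
s21.png [[0.0, 0.009999999776482582], [-0.009999999776482582, -0.0], [-0.0, 0.0], [-0.029999999329447746, 0.009999999776482582], [0.009999999776482582, 0.009999999776482582], [-0.009999999776482582, 0.009999999776482582]]
s28.png [[0.0, -0.009999999776482582], [-0.009999999776482582, -0.009999999776482582], [-0.029999999329447746, 0.0], [-0.009999999776482582, 0.009999999776482582], [0.0, 0.019999999552965164], [-0.0, -0.019999999552965164]]
[[491.5  16.5  34. ]
 [579.7 -48.9  34. ]
 [553.8 -82.4  34. ]
 [466.3 -16.8  34. ]]
143.5 109.8
52.4 42.3
143.1 109.4
52.8 41.7
```

```bash
python3 - <<'E'
from bench import arm
print(arm.read_state()['clock'],arm.job_done())
E
```

```text
the job is handed in; nothing more can be done
35.75 None
```

The job is done and handed in at 35.8 s. The oil bottle was the one in the way, so I lifted it out and stood it upright at about (492, -345). I turned the tray to the working bumper, then screwed the knob clockwise to its stop.

**Departure from the task:** I did not push the tray by its far corner. The arm's side link would have hit the arbor press's handle ball there. I tried pushing from inside the empty compartment, but the gripper slid along the wall. I then pinched that compartment's wall and swung the tray round with it.

**Last checks:**
- **Tray seating:** the tray stopped moving while the reaction rose to about 9 N. Its yaw measured 143.3° against an expected 143.4°, and the pictures show no movement during tightening. I did not see the bumper contact directly.
- **Knob:** the torque jumped from 0.1 to 1.9 N·m at the stop, then the gripper slipped on the knob. The knob's mark turned about 264° (4.6 rad), which agrees with the stop.
- **Watches and bottles:** both watches are in their compartments. The blower and both bottles stand upright on the bench, and the tray stayed clear of all three.

**Disagreements:** the side camera showed the fingertips 30 to 38 mm higher than the reported tool position, so I set heights from the pictures. One image-shift check suggested the tray had moved half a pixel. Feature tracking showed none, so I put that down to a bias in the first method.

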